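# Pack a weld-test kit from the feed bin

## Robot

A 6-joint arm with a two-finger parallel gripper is mounted at the origin on a cart in front of the work surface, level with it; the furniture and walls round the work are solid. World frame = base frame: x ahead of the robot, y to its left, z up, the work surface at z = 0. Lengths are in m, angles in rad, forces in N, time in s.
With the tool pointing down it reaches from about 0.225 to 0.875 m from the base axis. Payload 3.4 kg.
Tool frame: the origin (TCP) lies midway between the tips of the shut fingers; the grasp point (between the pads) lies 19 mm behind it (pinch_z is the distance from the TCP to the grasp point, in m); z points along the fingers, y is the line along which they close (so a half turn about z gives the same grasp; the last joint's range is limited). The gripper opens to 85 mm and grips with 20 to 120 N. Pads are 22 mm wide; open, the fingers measure 114 mm over their backs; the gripper's body (76 mm by 85 mm) begins 54 mm behind the grasp point. The pads swing forward as they close: fully open they stand 13 mm farther back than shut.
Start: joints at [-1.32, 0.276, 1.505, -0, 1.361, -0.121], TCP at [0.209, -0.536, 0.231] pointing down, gripper open.
Joint ranges: [-2.89, 2.89], [-0.75, 2.08], [0.22, 2.7], [-1.18, 4.32], [0.11, 2.71], [-2.7, 2.7]. Speed limits (rad/s): [2.57, 2.57, 3.14, 3.14, 3.14, 3.14].

## Interface

Orientations are given as a unit quaternion [w, x, y, z].
In Python, from rig import get_state, get_image, sign_off, pinch_z gives the robot as it stands.
- The arm moves only by the tool send_rows, never from a script. Its argument "steps" is one flat list of numbers, 5 for each row, row after row: the gripper's target within -1 to 1 (fully open at 1, half-way at 0, shut at -1), then the shift along the tool's x, y, z in cm, then the turn about the tool's z in degrees. In form: [gripper, x, y, z, roll, gripper, x, y, z, roll, ...]. A call has 1 to 12 rows; each row shifts and turns the commanded pose from where the row before left it, along the tool's axes as they then stand; what a row does not reach is not made up. A row lasts 1/10 s, in which the tool goes at most 50 mm and 8.59 degrees, less where a joint would pass 70% of its speed; a pose out of reach is approached as far as the arm can. A call is refused whole if a number of a shift passes 5 or a number of a turn 8.59, either way. A call with a gripper value outside its range is refused whole. The fingers move at their own pace and stop on an object; "newtons" is the grip in N (left out, the last holds). Time passes only in rows, so rows that do not move let the fingers close. It gives the time, the measured TCP pose, the force, the opening and the grip force at its end, in the units of the state.
- get_state(): the state, without advancing time (a new reading comes with each control period).
- get_image(name): name is "side" or "top"; returns a dict with "color" (420x560x3 uint8, red, green, blue), "mtx" (3x3 intrinsics, pixels), "T" (4x4, takes a point from camera to world coordinates). Camera axes: x right, y down, z forward; pixel columns grow to the right and rows downward; lengths in m; the calibration is good to about 2 mm. A picture is of the moment at which its call begins. There is no depth.
- sign_off(): hands the job in; it is judged then, once.
The state is a dict: "clock": time; "qpos": joint angles; "qd": joint speeds; "effort": joint torques, N m; "position": TCP position; "ee_rot": TCP orientation; "contact_force": force on the tool from outside, world axes, zero at the start; "moment": the same for the moment, N m; "width": finger opening in m; "gripper_force": force on a finger pad.
Only numpy, scipy, OpenCV 4.12 (cv2) and the standard library are available. Lean on these libraries where they do the work, as an engineer would, in place of code of your own. Each camera call takes 0.05 s, during which the arm holds its last target. There are 200 camera calls.

## Task

Pack the weld-test kit in the tray in two layers. Lift the basket out of the tray and stand it on the bench in front of the feed bin's chute, pull the slide gate out so that all the gas nozzles run into it, and push the gate fully home again; stand all the pipe offcuts upright in the tray, spread out so that the layer board lies level on top of them in the middle of the tray, and finally carry the filled basket over level, without losing a nozzle, and set it upright on the middle of the board.

Things in the scene. Friction and masses are not known exactly. Their poses are not given: they have to be found in the camera images.
- feed_bin: Grey sheet-steel feed bin on four legs, fixed, 265 mm high. Origin: on the worktop under the middle of the hopper's throat; its chute runs out towards -x, y across, z up. The throat is 78 (x) x 76 mm inside; its front wall is 240 mm high. The chute, 80 mm wide inside, slippery, falls 24 degrees to its lip. As the gate is drawn out, the nozzles drop on the chute and roll out within about 2 s.
- chute_lip (a point): Middle of the chute's outlet lip, 72 mm above the worktop, 115 mm in front (-x) of the bin's origin; axes as feed_bin. The basket catches all if it stands on the worktop with its long side across the chute and its wall 3 to 15 mm clear of the lip: basket origin at x = -62 mm, y = 0 from this point (10 mm off is still all right).
- gate (a joint): Slide gate under the hopper: 0 m = pushed fully home (shut), 0.088 m = pulled fully out (open), sliding level towards the chute lip (-x of feed_bin). It stays where it is left; moving it takes about 3 to 6 N.
- gate_pull (a point): Grip point on the gate's turned-up pull (moves with the gate): an upright steel plate on the front end of the blade, 10 mm thick along the pulling direction (14 mm at its rolled top), 64 mm wide across, 48 mm high, top 233 mm above the worktop. The point is on its mid-plane, 215 mm above the worktop; axes as feed_bin. Shut, its mid-plane is 58 mm in front of the hopper's front wall.
- basket: Open sheet-steel basket with a fixed bail, about 0.3 kg empty: 110 (x) x 130 (y) x 65 mm high, walls and floor 3 mm. The bail rises from the middles of the short ends; its black grip bar runs along y over the middle, 16 mm wide (x), 76 mm long, from 103 to 121 mm above the underside. Origin: centre of the underside, z up. It starts standing in the kit tray.
- kit_tray: Red-brown folded sheet tray, open at the top, 220 (x) x 198 (y) mm outside, 2 mm sheet and floor; the wall on its -x side is 106 mm high, the other three 86 mm. About 0.9 kg, loose on the worktop. Origin: centre of the underside, z up.
- layer_board: Loose plywood layer board (separator), 150 (x) x 190 (y) x 9 mm, about 0.2 kg, with two hand slots, each 40 (x) x 36 (y) mm, centred at y = +38 and -38 mm; the 40 mm bridge between them, at the centre, is gripped across y with a finger in each slot. Origin: centre of the underside, z up. The pipes stand on it at the start. In the tray its 190 mm side goes along the tray's 220 mm side.
- pipe_1: Steel pipe offcut, 48 mm outside diameter, 60 mm long, 0.21 kg, standing on end; to be gripped round the outside (its 28 mm bore does not admit a finger). Origin: centre of its underside, z along the pipe.
- pipe_2: Steel pipe offcut, 48 mm outside diameter, 60 mm long, 0.21 kg, standing on end; to be gripped round the outside (its 28 mm bore does not admit a finger). Origin: centre of its underside, z along the pipe.
- pipe_3: Steel pipe offcut, 48 mm outside diameter, 60 mm long, 0.21 kg, standing on end; to be gripped round the outside (its 28 mm bore does not admit a finger). Origin: centre of its underside, z along the pipe.
- pipe_4: Steel pipe offcut, 48 mm outside diameter, 60 mm long, 0.21 kg, standing on end; to be gripped round the outside (its 28 mm bore does not admit a finger). Origin: centre of its underside, z along the pipe.
- pipe_5: Steel pipe offcut, 48 mm outside diameter, 60 mm long, 0.21 kg, standing on end; to be gripped round the outside (its 28 mm bore does not admit a finger). Origin: centre of its underside, z along the pipe.
- nozzle_1: Copper gas nozzle, tapered tube 25 mm (20 mm at the far end) in diameter and 66 mm long, 0.09 kg, lying in the hopper at the start. Origin: centre of one end; its z axis runs along the nozzle to the other end.
- nozzle_2: Copper gas nozzle, tapered tube 25 mm (20 mm at the far end) in diameter and 66 mm long, 0.09 kg, lying in the hopper at the start. Origin: centre of one end; its z axis runs along the nozzle to the other end.
- nozzle_3: Copper gas nozzle, tapered tube 25 mm (20 mm at the far end) in diameter and 66 mm long, 0.09 kg, lying in the hopper at the start. Origin: centre of one end; its z axis runs along the nozzle to the other end.
- nozzle_4: Copper gas nozzle, tapered tube 25 mm (20 mm at the far end) in diameter and 66 mm long, 0.09 kg, lying in the hopper at the start. Origin: centre of one end; its z axis runs along the nozzle to the other end.
- nozzle_5: Copper gas nozzle, tapered tube 25 mm (20 mm at the far end) in diameter and 66 mm long, 0.09 kg, lying in the hopper at the start. Origin: centre of one end; its z axis runs along the nozzle to the other end.
Not all that is in view belongs to the job. What is shaped like the pipe_2 but orange is not meant. What is shaped like the pipe_3 but yellow is not meant.

How it is judged:
On the way, in this order (a step that is already met when the one before it is completed fails the run):
1. the gate is pulled out (more than 60 mm) while the basket stands on the worktop in front of the chute lip (value of joint gate above 0.06 m and x of basket in the frame of chute_lip between -0.09 and -0.05 m and y of basket in the frame of chute_lip between -0.035 and 0.035 m and height (world z) of basket below 0.01 m), for 0.1 s.
2. all the nozzles lie in the basket and the gate is pushed fully home again (within 5 mm) (x of nozzle_1 in the frame of basket between -0.056 and 0.056 m and y of nozzle_1 in the frame of basket between -0.066 and 0.066 m and z of nozzle_1 in the frame of basket between -0.002 and 0.074 m and x of nozzle_2 in the frame of basket between -0.056 and 0.056 m and y of nozzle_2 in the frame of basket between -0.066 and 0.066 m and z of nozzle_2 in the frame of basket between -0.002 and 0.074 m and x of nozzle_3 in the frame of basket between -0.056 and 0.056 m and y of nozzle_3 in the frame of basket between -0.066 and 0.066 m and z of nozzle_3 in the frame of basket between -0.002 and 0.074 m and x of nozzle_4 in the frame of basket between -0.056 and 0.056 m and y of nozzle_4 in the frame of basket between -0.066 and 0.066 m and z of nozzle_4 in the frame of basket between -0.002 and 0.074 m and x of nozzle_5 in the frame of basket between -0.056 and 0.056 m and y of nozzle_5 in the frame of basket between -0.066 and 0.066 m and z of nozzle_5 in the frame of basket between -0.002 and 0.074 m and value of joint gate below 0.005 m), for 0.3 s.
At the end, for the whole second after the job is handed in: Gate shut (within 5 mm); every pipe stands upright on the tray floor; the board lies level (3 degrees) on the pipes, within 25 mm of the tray's middle each way; the basket stands upright on the board within 35 mm of its centre, all nozzles inside; all at rest (all of step 2 and x of pipe_1 in the frame of kit_tray between -0.09 and 0.09 m and y of pipe_1 in the frame of kit_tray between -0.08 and 0.08 m and z of pipe_1 in the frame of kit_tray between -0.003 and 0.008 m and angle between each of pipe_1, pipe_2, pipe_3, pipe_4, pipe_5's own z axis and vertical below 0.08 rad and x of pipe_2 in the frame of kit_tray between -0.09 and 0.09 m and y of pipe_2 in the frame of kit_tray between -0.08 and 0.08 m and z of pipe_2 in the frame of kit_tray between -0.003 and 0.008 m and x of pipe_3 in the frame of kit_tray between -0.09 and 0.09 m and y of pipe_3 in the frame of kit_tray between -0.08 and 0.08 m and z of pipe_3 in the frame of kit_tray between -0.003 and 0.008 m and x of pipe_4 in the frame of kit_tray between -0.09 and 0.09 m and y of pipe_4 in the frame of kit_tray between -0.08 and 0.08 m and z of pipe_4 in the frame of kit_tray between -0.003 and 0.008 m and x of pipe_5 in the frame of kit_tray between -0.09 and 0.09 m and y of pipe_5 in the frame of kit_tray between -0.08 and 0.08 m and z of pipe_5 in the frame of kit_tray between -0.003 and 0.008 m and z of layer_board in the frame of kit_tray between 0.057 and 0.067 m and angle between layer_board's own z axis and vertical below 0.06 rad and x of layer_board in the frame of kit_tray between -0.025 and 0.025 m and y of layer_board in the frame of kit_tray between -0.025 and 0.025 m and z of basket in the frame of layer_board between 0.004 and 0.015 m and angle between basket's own z axis and vertical below 0.07 rad and horizontal distance between basket and layer_board below 0.035 m and linear speed of each of basket, layer_board, kit_tray below 0.02 m/s); the robot touches nothing.
It fails at once if the basket is tipped by more than 30 degrees (angle between basket's own z axis and vertical above 0.52 rad).
Of nozzle_4, nozzle_5 only 1 to 2 are there at a start; the rules pass over those that are not, and their reading is None.
Of pipe_1, pipe_2, pipe_3, pipe_4, pipe_5 only 3 to 5 are there at a start; the rules pass over those that are not, and their reading is None.
At some moment in a run one of basket, layer_board may be knocked a few centimetres aside while the robot is not near it.
It also fails if it takes over 210 s, if anything falls off the work surface, if the arm or the gripper's body presses on something with over 40 N, if the wrist force passes 120 N, or if a joint passes its speed limit or range.

## Working session

There is one attempt and no reset: what is moved stays moved. The work goes in short steps, Python scripts to look and compute and a tool call to move; the robot and the scene stay as the last step left them, time stands still between calls to the robot, and variables do not carry over. Pictures are saved under pics/ and viewed, at most 14 in all, crops included, and the job is handed in when it is done.

Besides the shell and the picture viewer there is one more tool, called as name(argument=value, ...), one argument or row to a line, values as JSON. send_rows: Moves the arm, as the interface text tells. Its arguments: {"type":"object","properties":{"steps":{"type":"array"},"newtons":{"type":"number"}},"required":["steps"]}

```bash
ls; mkdir -p pics; python3 - <<'E'
from rig import *
import cv2
print(get_state(), pinch_z)
for n in("side","top"):
    d=get_image(n); cv2.imwrite(f"pics/{n}0.png",d["color"][:,:,::-1]); print(n,d["mtx"].tolist(),d["T"].round(4).tolist())
E
```

```text
pics
{'clock': 0.0, 'qpos': array([-1.31997376e+00,  2.76605497e-01,  1.50617224e+00,  9.82948045e-06,
        1.36071270e+00, -1.20974849e-01]), 'qd': array([ 0.00078932, -0.00043523, -0.00039854, -0.0001033 ,  0.00058322,
       -0.00095056]), 'effort': array([ 2.15682358e-04, -4.16777444e+01, -2.45809042e+01, -5.07192010e-05,
        1.11641685e-02,  2.71321605e-07]), 'position': array([ 0.20876589, -0.53517058,  0.23041816]), 'ee_rot': array([-9.47205497e-04,  9.82770287e-01,  1.84828737e-01, -5.67669335e-05]), 'contact_force': array([-0.36207799,  0.38686336, -0.33901756]), 'moment': array([-0.02842138, -0.02522246, -0.0251565 ]), 'gripper_force': 0.0, 'width': 0.08540951843390786} 0.0187
side [[460.6536801050003, 0.0, 281.0333097774242], [0.0, 460.6536801050003, 207.04709323775762], [0.0, 0.0, 1.0]] [[0.9994, 0.0308, -0.0152, 0.568], [0.0297, -0.553, 0.8326, -1.1415], [0.0173, -0.8326, -0.5536, 0.7555], [0.0, 0.0, 0.0, 1.0]]
top [[450.5036423746235, 0.0, 280.434787360537], [0.0, 450.5036423746235, 208.00142933329187], [0.0, 0.0, 1.0]] [[0.0112, -0.9984, 0.055, 0.4862], [-0.9999, -0.0109, 0.0056, -0.2173], [-0.005, -0.0551, -0.9985, 1.2157], [0.0, 0.0, 0.0, 1.0]]
```

View pics/top0.png

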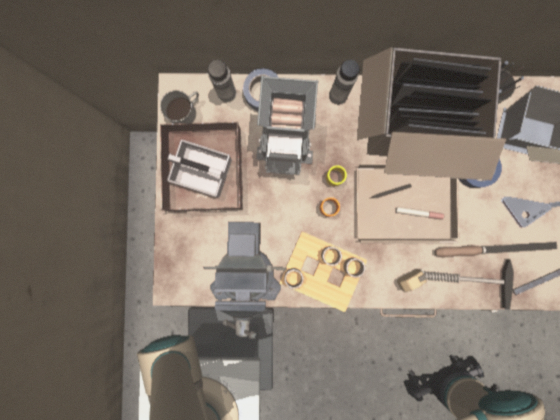

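View pics/side0.png

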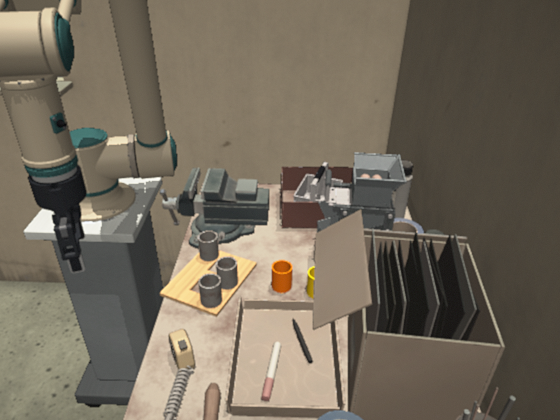

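The top view shows the tray with the turned basket at (202,167), the bin and chute at (287,120), and the board at (325,270) carrying 3 pipes at (330,255), (353,267) and (293,278). The orange and yellow decoys are at (330,207) and (337,175), and a vise stands at (240,265). The side view shows the same items. I'll enlarge both.

```bash
cat > h.py <<'E'
import numpy as np, cv2
from rig import *
def ray(d,u,v):
    p=cv2.undistortPoints(np.array([[[u,v]]],float),d["mtx"],None)[0,0]
    T=d["T"]; return T[:3,3], T[:3,:3]@np.array([p[0],p[1],1.])
def onz(d,u,v,z):
    o,r=ray(d,u,v); return (o+r*(z-o[2])/r[2])[:2]
def px(d,P):
    q=np.linalg.inv(d["T"])@np.append(P,1); q=d["mtx"]@q[:3]; return q[:2]/q[2]
def crop(d,x0,y0,x1,y1,s,name):
    c=cv2.resize(d["color"][y0:y1,x0:x1,::-1],None,fx=s,fy=s,interpolation=cv2.INTER_CUBIC); cv2.imwrite("pics/"+name,c)
def tri(a,pa,b,pb):
    o1,r1=ray(a,*pa);o2,r2=ray(b,*pb)
    A=np.c_[r1,-r2];t=np.linalg.lstsq(A,o2-o1,rcond=None)[0]
    P,Q=o1+r1*t[0],o2+r2*t[1]; return (P+Q)/2,np.linalg.norm(P-Q)
E
python3 - <<'E'
from h import *
d=get_image("top"); crop(d,155,75,375,310,2.5,"t1.png"); np.save("top.npy",d,allow_pickle=True)
d=get_image("side"); crop(d,155,145,425,320,2.9,"s1.png"); np.save("side.npy",d,allow_pickle=True)
E
```

```text
(no output)
```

View pics/t1.png

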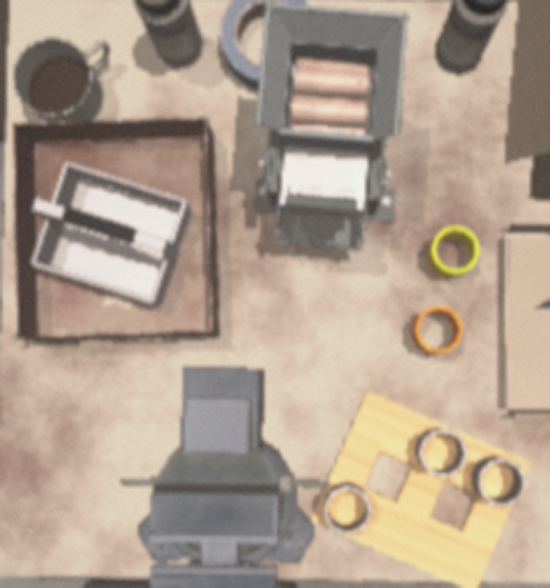

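View pics/s1.png

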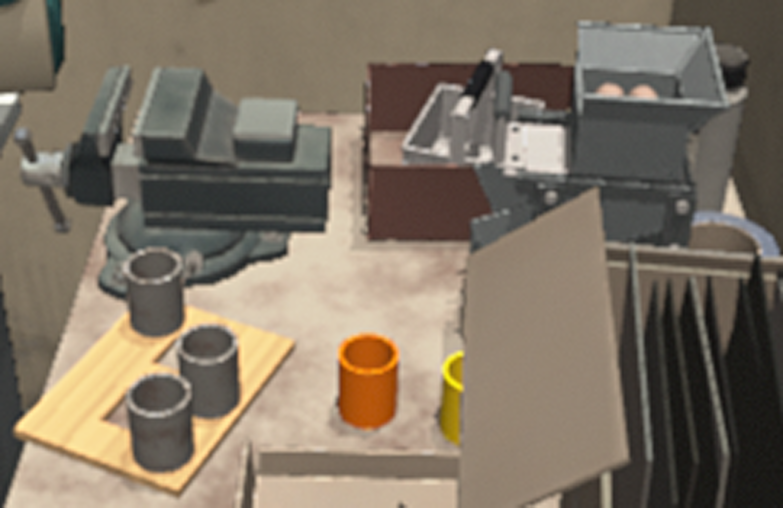

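```bash
python3 - <<'E'
from h import *
t=np.load("top.npy",allow_pickle=True).item();s=np.load("side.npy",allow_pickle=True).item()
T=lambda x,y:(155+x/2.5,75+y/2.5); S=lambda x,y:(155+x/2.9,145+y/2.9)
def show(n,pts,z):
    q=np.array([onz(t,*T(*p),z) for p in pts]); print(n,q.round(4).tolist(),"mean",q.mean(0).round(4))
show("rim265",[(272,8),(408,12),(400,135),(260,130)],.265)
show("blade",[(283,150),(366,154),(366,207),(280,204)],.187)
show("pull233?",[(280,206),(362,212)],.233)
show("lip72",[(277,243),(352,252)],.072)
show("bar",[(65,213),(135,240)],.123)
show("bail",[(35,207),(172,250)],.115)
show("brim",[(70,165),(187,203),(155,303),(33,265)],.067)
show("trayfront(86)",[(216,334),(213,120)],.086)
show("trayback",[(16,122),(20,342)],.086)
show("pipes",[(440,452),(497,481),(346,508)],.069)
show("board",[(367,392),(527,465),(480,585)],.009)
show("slots",[(389,477),(453,505)],.009)
print(tri(t,T(320,208),s,S(503,72)))
for p,q in [((440,452),(210,342)),((497,481),(160,392)),((346,508),(154,265))]: print(tri(t,T(*p),s,S(*q)))
# vise bbox 
for p in [(185,368),(263,368),(310,483),(310,540)]: print("vise",p,onz(t,*T(*p),.1).round(3))
for n,p in [("L",(130,68)),("R",(300,100))]: print(n, S(*p))
E
```

```text
rim265 [[0.8174, -0.1731], [0.815, -0.2899], [0.7082, -0.2838], [0.7113, -0.1643]] mean [ 0.763  -0.2278]
blade [[0.7113, -0.1814], [0.7083, -0.258], [0.6591, -0.2585], [0.661, -0.1793]] mean [ 0.6849 -0.2193]
pull233? [[0.6514, -0.181], [0.6469, -0.2532]] mean [ 0.6491 -0.2171]
lip72 [[0.6404, -0.1725], [0.6319, -0.2492]] mean [ 0.6362 -0.2108]
bar [[0.6609, 0.0334], [0.635, -0.0357]] mean [ 0.6479 -0.0012]
bail [[0.6678, 0.065], [0.6266, -0.071]] mean [ 0.6472 -0.003 ]
brim [[0.7197, 0.0422], [0.6815, -0.0792], [0.578, -0.0482], [0.6157, 0.0778]] mean [ 0.6487 -0.0018]
trayfront(86) [[0.5459, -0.1129], [0.7635, -0.1064]] mean [ 0.6547 -0.1097]
trayback [[0.7594, 0.0939], [0.5357, 0.0841]] mean [0.6475 0.089 ]
pipes [[0.4295, -0.3403], [0.401, -0.3981], [0.3721, -0.2456]] mean [ 0.4008 -0.328 ]
board [[0.4896, -0.2684], [0.4138, -0.4394], [0.2868, -0.3898]] mean [ 0.3967 -0.3659]
slots [[0.3994, -0.2926], [0.3706, -0.3608]] mean [ 0.385  -0.3267]
(array([ 0.65279181, -0.21623905,  0.24550756]), np.float64(0.009576269827999483))
(array([ 0.43148242, -0.34044458,  0.06526879]), np.float64(0.004327898337799631))
(array([ 0.401985  , -0.39856785,  0.06460695]), np.float64(0.002712884811820447))
(array([ 0.37300866, -0.24551167,  0.06680461]), np.float64(0.0023381164569767207))
vise (185, 368) [ 0.511 -0.084]
vise (263, 368) [ 0.512 -0.161]
vise (310, 483) [ 0.399 -0.209]
vise (310, 540) [ 0.344 -0.21 ]
L (199.82758620689657, 168.44827586206895)
R (258.44827586206895, 179.48275862068965)
```

```bash
python3 - <<'E'
from h import *
t=np.load("top.npy",allow_pickle=True).item();s=np.load("side.npy",allow_pickle=True).item()
a=t["color"][120:185,245:325];b=s["color"][155:240,300:400]
f=lambda c,k:cv2.resize(cv2.convertScaleAbs(c,alpha=1.6,beta=20)[:,:,::-1],None,fx=k,fy=k,interpolation=cv2.INTER_CUBIC)
A=f(a,5);B=f(b,4)
o=np.zeros((345,800,3),np.uint8);o[:325,:400]=A;o[:340,400:800]=B;cv2.imwrite("pics/z.png",o)
E
```

```text
(no output)
```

View pics/z.png

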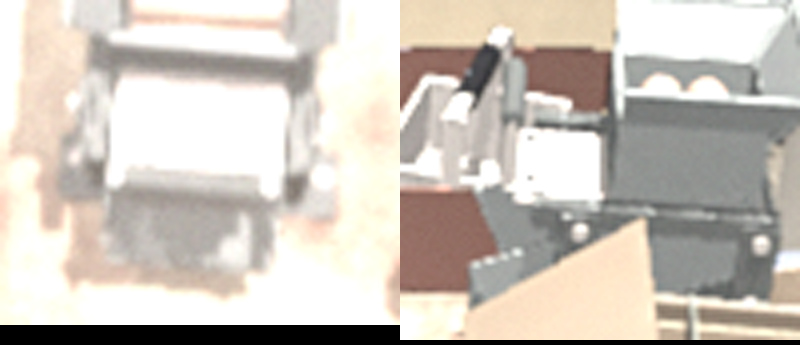

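The top half shows the pull's top bar at about (284.6,156.4), the hopper front wall at v≈128 and the lip at about (282,171.5). The side half shows the pull as the upright grey plate at (329,170).

```bash
python3 - <<'E'
from h import *
t=np.load("top.npy",allow_pickle=True).item();s=np.load("side.npy",allow_pickle=True).item()
Z=lambda x,y:(245+x/5,120+y/5)
for n,p,z in [("pullC",(198,182),.233),("pullL",(120,180),.233),("pullR",(283,187),.233),("frontL",(112,42),.24),("frontR",(300,50),.24),("lipL",(100,250),.072),("lipR",(268,262),.072)]: print(n,onz(t,*Z(*p),z).round(4))
print(tri(t,Z(198,182),s,(328.7,171)))
yaw=-np.deg2rad(5); fx=np.array([np.cos(yaw),np.sin(yaw)])
for n,P in [("pull",[*onz(t,*Z(198,182),.233),.233])]:
    o=np.array(P[:2])+.099*fx; lip=o-.115*fx; bk=lip-.062*fx; print("origin",o,"lip",lip,"basket",bk,"lip px",(np.array(px(t,[*lip,.072]))-[245,120])*5)
E
```

```text
pullC [ 0.654  -0.2197]
pullL [ 0.6546 -0.1854]
pullR [ 0.6522 -0.2571]
frontL [ 0.7143 -0.1813]
frontR [ 0.7116 -0.2637]
lipL [ 0.646  -0.1704]
lipR [ 0.6407 -0.2562]
(array([ 0.65506134, -0.21965847,  0.24465457]), np.float64(0.005924891771482204))
origin [ 0.75267032 -0.22830515] lip [ 0.63810793 -0.21828224] basket [ 0.57634386 -0.21287859] lip px [193.59765368 266.36340248]
```

```bash
cat >> h.py <<'E'
from scipy.spatial.transform import Rotation as Ro
def go(x,y,z,yaw,st=None):
    """yaw: world angle (deg) of tool y, mod 180. Prints roll then shift (cm) in tool axes after the roll."""
    st=st or get_state(); q=st["ee_rot"]; R=Ro.from_quat([q[1],q[2],q[3],q[0]]).as_matrix()
    cur=np.degrees(np.arctan2(R[1,1],R[0,1])); roll=-((yaw-cur+90)%180-90)
    R2=R@Ro.from_euler("z",roll,degrees=True).as_matrix()
    print("tcp",st["position"].round(4),"yaw",cur.round(1),"roll",round(roll,1),"shift",(R2.T@(np.array([x,y,z])-st["position"])*100).round(2),"w",round(st["width"],4),"q6",st["qpos"][5].round(2),"t",st["clock"])
E
python3 - <<'E'
from h import *
t=np.load("top.npy",allow_pickle=True).item();s=np.load("side.npy",allow_pickle=True).item()
T=lambda x,y:(155+x/2.5,75+y/2.5); S=lambda x,y:(155+x/2.9,145+y/2.9)
print(tri(t,T(320,483),s,S(130,66)), tri(t,T(263,368),s,S(298,100)),tri(t,T(277,490),s,S(208,70)))
go(.648,-.002,.33,-17.1)
E
```

```text
(array([ 0.38781103, -0.22284582,  0.24590067]), np.float64(0.04626654475087989)) (array([ 0.50087945, -0.16655021,  0.18697849]), np.float64(0.018109110002394634)) (array([ 0.41051731, -0.18022803,  0.22033433]), np.float64(0.01684552270547731))
tcp [ 0.2088 -0.5354  0.2307] yaw -68.7 roll -51.6 shift [63.91 26.29 -9.88] w 0.0855 q6 -0.12 t 0.2
```

send_rows(
  steps=[1,0,0,-1.7,-8.59,1,0,0,-1.7,-8.59,1,0,0,-1.7,-8.59,1,0,0,-1.7,-8.59,1,0,0,-1.7,-8.59,1,0,0,-1.7,-8.59],
)

```text
clock: 0.8
position: [0.2089, -0.5356, 0.3338]
ee_rot: [-0.0, 0.803, 0.596, 0.0]
contact_force: [-0.6, -0.0, -0.6]
width: 0.0854
gripper_force: 0.0
```

```bash
python3 -c "
from h import *
go(.648,-.002,.33,-17.1)"
```

```text
tcp [ 0.2089 -0.5356  0.3338] yaw -16.8 roll 0.3 shift [63.91 26.28  0.39] w 0.0854 q6 -1.03 t 0.8
```

send_rows(
  steps=[1,3.2,1.3,0,0,1,3.2,1.3,0,0,1,3.2,1.3,0,0,1,3.2,1.3,0,0,1,3.2,1.3,0,0,1,3.2,1.3,0,0,1,3.2,1.3,0,0,1,3.2,1.3,0,0,1,3.2,1.3,0,0,1,3.2,1.3,0,0],
)

```text
clock: 1.8
position: [0.4281, -0.267, 0.3332]
ee_rot: [-0.0, 0.805, 0.594, -0.0]
contact_force: [0.3, -0.6, -0.1]
width: 0.0851
gripper_force: 0.0
```

send_rows(
  steps=[1,3.2,1.3,0,0,1,3.2,1.3,0,0,1,3.2,1.3,0,0,1,3.2,1.3,0,0,1,3.2,1.3,0,0,1,3.2,1.3,0,0,1,3.2,1.3,0,0,1,3.2,1.3,0,0,1,3.0,1.3,0,0,0,0,0,0,0],
)

```text
clock: 2.8
position: [0.6258, -0.0263, 0.332]
ee_rot: [-0.001, 0.803, 0.595, 0.001]
contact_force: [0.4, 0.8, -0.3]
width: 0.0735
gripper_force: 0.0
```

```bash
python3 -c "
from h import *
go(.648,-.002,.093,-17.1)
d=get_image('side'); crop(d,280,145,425,250,5,'s2.png')"
```

```text
tcp [ 0.6258 -0.0263  0.332 ] yaw -16.9 roll 0.2 shift [ 2.93  1.43 23.91] w 0.0735 q6 0.14 t 2.8
```

View pics/s2.png

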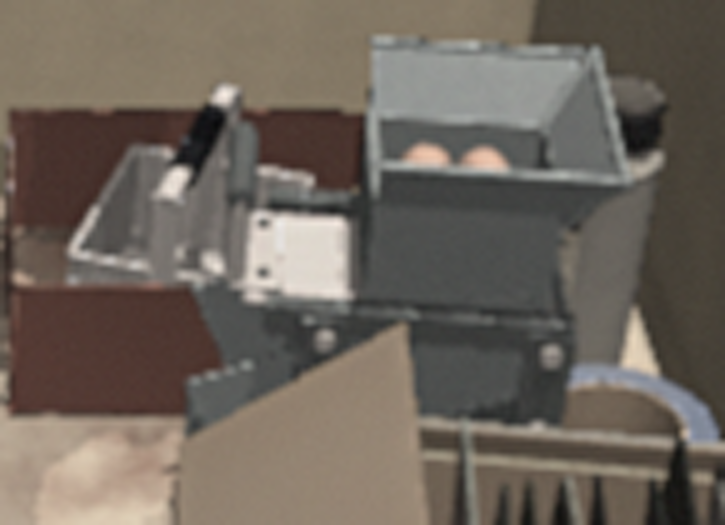

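send_rows(
  steps=[0.3,1.0,0.5,3,0,0.3,1.0,0.5,4,0,0.3,0.9,0.4,4,0,0.3,0,0,4,0,0.3,0,0,3,0,0.3,0,0,0,0],
)

```text
clock: 3.45
position: [0.6414, -0.0066, 0.1484]
ee_rot: [-0.004, 0.805, 0.593, -0.004]
contact_force: [-1.5, -0.4, 0.9]
width: 0.0556
gripper_force: 0.0
```

```bash
python3 -c "
from h import *
go(.648,-.002,.093,-17.1)
d=get_image('top'); crop(d,155,115,255,220,5,'t2.png')"
```

```text
tcp [ 0.6414 -0.0066  0.1484] yaw -17.2 roll -0.1 shift [0.65 0.55 5.54] w 0.0556 q6 0.18 t 3.45
```

View pics/t2.png

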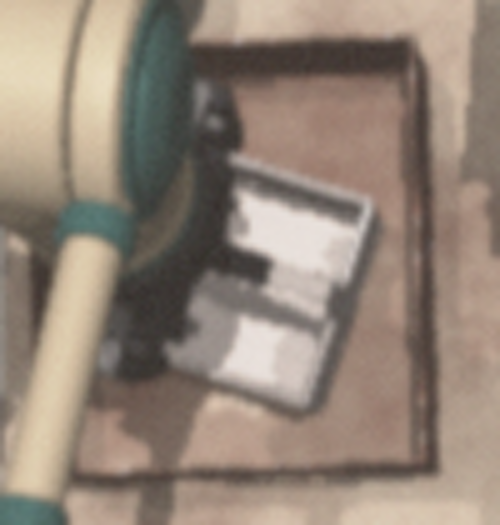

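The view from above shows the fingers straddling the bar and the basket unmoved. I'll correct, lower and grip.

send_rows(
  steps=[0.3,0.6,0.5,0,0,0.3,0,0,2,0,0.3,0,0,2,0,0.3,0,0,1.4,0,0.3,0,0,0,0,-1,0,0,0,0,-1,0,0,0,0,-1,0,0,0,0,-1,0,0,0,0,-1,0,0,0,0],
  newtons=60,
)

```text
clock: 4.5
position: [0.6526, -0.0017, 0.1006]
ee_rot: [0.001, 0.805, 0.594, 0.001]
contact_force: [-1.9, 0.8, 6.4]
width: 0.0148
gripper_force: 62.4
```

send_rows(
  steps=[-1,0,0,0,0,-1,0,0,-1,0,-1,0,0,-2,0,-1,0,0,-2,0,-1,0,0,-2,0,-1,0,0,-2,0,-1,0,0,-2,0,-1,0,0,-2,-4,-1,0,0,0,-4.5,-1,0,0,0,-4.5,-1,0,0,0,0],
)

```text
clock: 5.6
position: [0.6519, -0.0018, 0.2292]
ee_rot: [-0.0, 0.732, 0.681, -0.0]
contact_force: [0.8, 0.4, -3.2]
width: 0.0149
gripper_force: 61.2
```

```bash
python3 -c "
from h import *
print(get_state()['contact_force'])
go(.576,-.215,.23,-4)
d=get_image('side'); crop(d,230,115,400,240,4,'s3.png')"
```

```text
[ 0.75658406  0.44483229 -3.18637965]
tcp [ 0.6519 -0.0018  0.2292] yaw -4.2 roll -0.2 shift [-21.8   -6.08  -0.08] w 0.0149 q6 -0.04 t 5.6
```

View pics/s3.png

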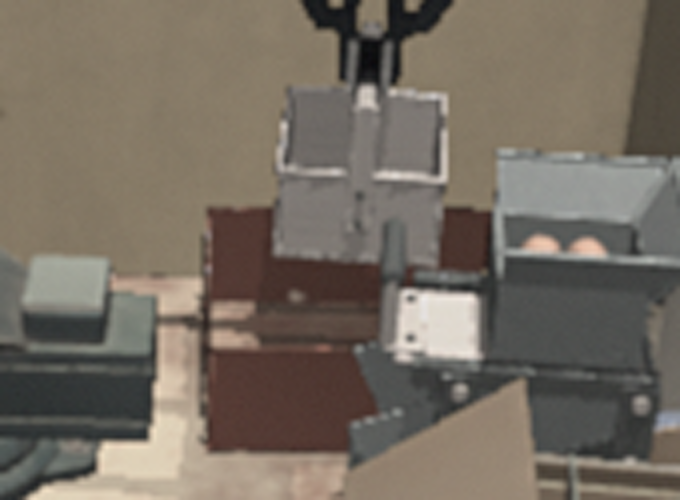

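send_rows(
  steps=[-1,0,-1.5,-2,0,-1,0,-1.5,-2,0,-1,0,-1.5,-1,0,-1,0,-1.6,0,0,-1,-1.5,0,0,0,-1,-3,0,0,0,-1,-3,0,0,0,-1,-3,0,0,0,-1,-3,0,0,0,-1,-3,0,0,0,-1,-3,0,0,0,-1,-2.3,0,0,0],
)

```text
clock: 6.85
position: [0.5749, -0.2173, 0.2785]
ee_rot: [-0.0, 0.733, 0.68, -0.001]
contact_force: [0.1, 0.3, -2.6]
width: 0.0147
gripper_force: 61.2
```

send_rows(
  steps=[-1,0,0,0,0,-1,0,0,0,0],
)

```text
clock: 7.05
position: [0.5751, -0.2153, 0.2786]
ee_rot: [-0.001, 0.733, 0.68, -0.0]
contact_force: [0.2, -0.0, -2.1]
width: 0.0146
gripper_force: 61.2
```

```bash
python3 -c "
from h import *
go(.576,-.215,.0986,-4)
d=get_image('top'); crop(d,225,80,345,180,5,'t3.png')"
```

```text
tcp [ 0.5751 -0.2153  0.2786] yaw -4.3 roll -0.3 shift [ 0.02  0.11 18.  ] w 0.0146 q6 -0.4 t 7.05
```

View pics/t3.png

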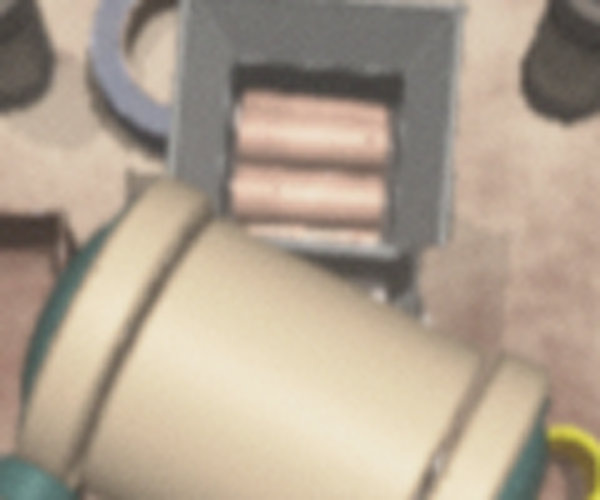

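send_rows(
  steps=[-1,0,0.1,2,0,-1,0,0,2.5,0,-1,0,0,2.5,0,-1,0,0,2.5,0,-1,0,0,2.5,0,-1,0,0,2,0,-1,0,0,1.5,0,-1,0,0,0,0],
)

```text
clock: 7.9
position: [0.5749, -0.2127, 0.1219]
ee_rot: [-0.003, 0.732, 0.681, -0.001]
contact_force: [0.5, 0.3, -2.0]
width: 0.0146
gripper_force: 61.2
```

```bash
python3 -c "
from h import *
go(.576,-.215,.0986,-4)
d=get_image('side'); crop(d,230,60,420,240,3.3,'s4.png')"
```

```text
tcp [ 0.5749 -0.2127  0.1219] yaw -4.1 roll -0.1 shift [-0.22  0.14  2.33] w 0.0146 q6 -0.4 t 7.9
```

View pics/s4.png

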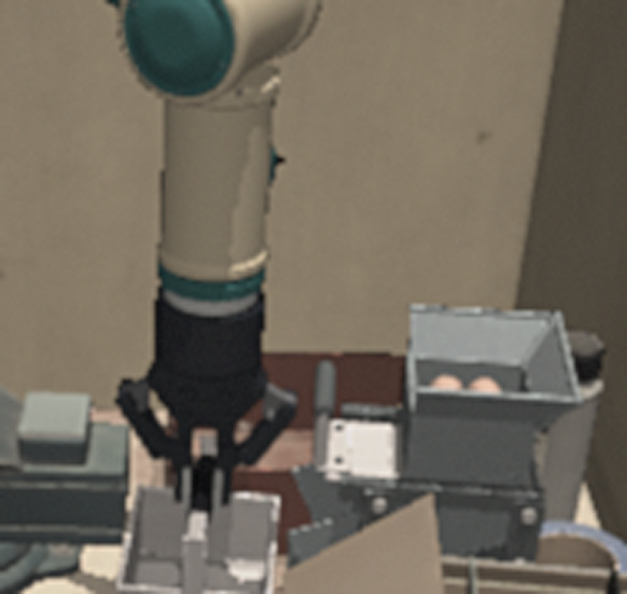

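The basket hangs level, clear of the lip (lip corner about (288,558) in the crop) and of the vise. I'll lower it.

send_rows(
  steps=[-1,-0.1,0.1,1,0,-1,0,0,0.8,0,-1,0,0,0.4,0,-1,0,0,0.2,0,-1,0,0,0,0],
)

```text
clock: 8.45
position: [0.5773, -0.2159, 0.1001]
ee_rot: [-0.0, 0.732, 0.681, -0.0]
contact_force: [0.7, -0.4, -1.7]
width: 0.015
gripper_force: 61.2
```

```bash
python3 -c "
from h import *
go(.576,-.215,.0986,-4)
d=get_image('side')
for p in [(288,558),(290,528),(300,525)]:
  for z in (.072,.08): print(p,z,onz(d,230+p[0]/3.3,60+p[1]/3.3,z))
"
```

```text
tcp [ 0.5773 -0.2159  0.1001] yaw -4.2 roll -0.2 shift [ 0.08 -0.14  0.15] w 0.015 q6 -0.4 t 8.45
(288, 558) 0.072 [ 0.64291677 -0.20810848]
(288, 558) 0.08 [ 0.64203997 -0.21903274]
(290, 528) 0.072 [ 0.64589729 -0.16842231]
(290, 528) 0.08 [ 0.64498561 -0.17981104]
(300, 525) 0.072 [ 0.65389399 -0.16391094]
(300, 525) 0.08 [ 0.65288872 -0.17535248]
```

send_rows(
  steps=[-1,0,0,0.2,0,-1,0,0,0,0,-0.3,0,0,0,0,0,0,0,0,0,0,0,0,0,0,0,0,0,0,0,0,0,0,-1,0,0,0,0,-2,0,0,0,0,-4,0,0,0,0,-4,0,0,0,0,-4,0,0,0,0,-4,0],
)

```text
clock: 9.7
position: [0.5772, -0.2158, 0.2909]
ee_rot: [0.001, 0.732, 0.681, 0.0]
contact_force: [1.1, 0.1, 0.5]
width: 0.0424
gripper_force: 0.0
```

```bash
python3 -c "
from h import *
go(.6535,-.2205,.196,-4)
d=get_image('side'); crop(d,230,80,400,240,3.5,'s5.png')"
```

```text
tcp [ 0.5772 -0.2158  0.2909] yaw -4.2 roll -0.2 shift [0.06 7.63 9.5 ] w 0.0424 q6 -0.4 t 9.7
```

View pics/s5.png

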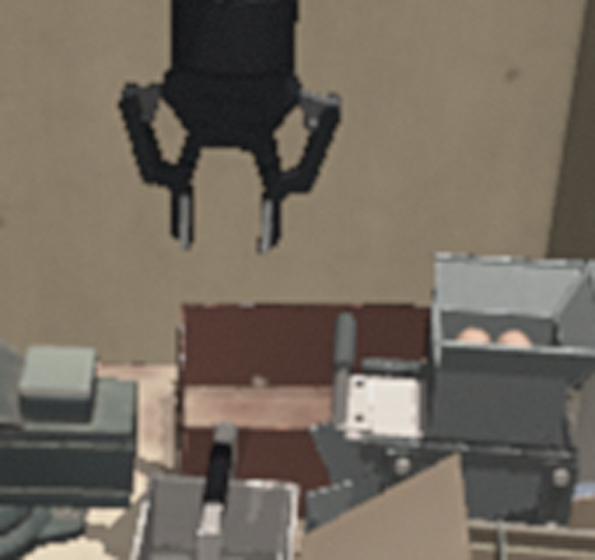

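send_rows(
  steps=[-0.25,0,2.5,0,0,-0.25,0,2.5,0,0,-0.25,0,2.6,0,0,-0.25,0,0,0,0,-0.25,0,0,2,0,-0.25,0,0,0,0],
)

```text
clock: 10.35
position: [0.6515, -0.2208, 0.266]
ee_rot: [-0.002, 0.732, 0.681, -0.001]
contact_force: [-0.0, 0.2, 0.1]
width: 0.0319
gripper_force: 0.0
```

```bash
python3 -c "
from h import *
go(.6535,-.2205,.201,-4)
d=get_image('side'); crop(d,270,100,400,220,4.5,'s6.png')"
```

```text
tcp [ 0.6515 -0.2208  0.266 ] yaw -4.2 roll -0.2 shift [0.03 0.23 6.5 ] w 0.0319 q6 -0.36 t 10.35
```

View pics/s6.png

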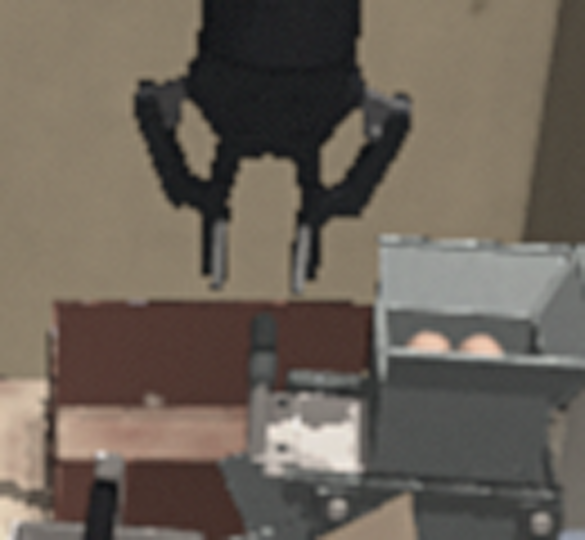

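send_rows(
  steps=[-0.45,0,0.2,0,0,-0.45,0,0,0,0,-0.45,0,0,1.5,0,-0.45,0,0,1.5,0,-0.45,0,0,1,0,-0.45,0,0,0,0],
)

```text
clock: 11.0
position: [0.6545, -0.2213, 0.2271]
ee_rot: [-0.001, 0.732, 0.681, -0.001]
contact_force: [0.3, 0.8, -0.2]
width: 0.0231
gripper_force: 0.0
```

```bash
python3 -c "
from h import *
go(.6535,-.2205,.204,-4)
d=get_image('side'); crop(d,270,100,400,220,4.5,'s7.png')"
```

```text
tcp [ 0.6545 -0.2213  0.2271] yaw -4.2 roll -0.2 shift [ 0.07 -0.1   2.31] w 0.0231 q6 -0.35 t 11.0
```

View pics/s7.png

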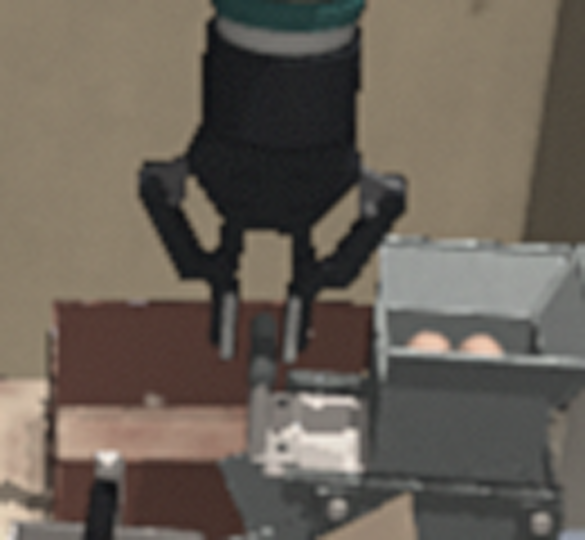

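The pull (x≈264) is centred between the finger pads (235 and 288). I'll go down and grip. I have one view left, so later checks will be numeric.

send_rows(
  steps=[-0.45,0,0,1.2,0,-0.45,0,0,1.0,0,-0.45,0,0,0,0,-1,0,0,0,0,-1,0,0,0,0,-1,0,0,0,0,-1,0,0,0,0],
  newtons=50,
)

```text
clock: 11.75
position: [0.6557, -0.2215, 0.206]
ee_rot: [0.0, 0.732, 0.681, 0.0]
contact_force: [1.8, -0.6, -3.9]
width: 0.0089
gripper_force: 50.8
```

send_rows(
  steps=[-1,0,-0.5,0,0,-1,0,-1,0,0,-1,0,-1,0,0,-1,0,-1,0,0,-1,0,-1,0,0,-1,0,-1,0,0,-1,0,-1,0,0],
)

```text
clock: 12.45
position: [0.5892, -0.2167, 0.2061]
ee_rot: [-0.0, 0.732, 0.681, -0.0]
contact_force: [3.6, -0.5, -7.2]
width: 0.0091
gripper_force: 50.3
```

send_rows(
  steps=[-1,0,-1,0,0,-1,0,-1,0,0,-1,0,0,0,0,-1,0,0,0,0,-1,0,0,0,0,-1,0,0,0,0,-1,0,0,0,0,-1,0,0,0,0,-1,0,0,0,0,-1,0,0,0,0,-1,0,0,0,0,-1,0,0,0,0],
)

```text
clock: 13.65
position: [0.5697, -0.2153, 0.2061]
ee_rot: [-0.001, 0.732, 0.681, -0.001]
contact_force: [-2.8, -0.5, -7.4]
width: 0.0088
gripper_force: 52.9
```

send_rows(
  steps=[-1,0,0,0,0,-1,0,0,0,0,-1,0,0,0,0,-1,0,0,0,0,-1,0,0,0,0,-1,0,0,0,0,-1,0,0,0,0,-1,0,0,0,0,-1,0,0,0,0,-1,0,0,0,0],
)

```text
clock: 14.65
position: [0.5703, -0.2154, 0.2061]
ee_rot: [-0.0, 0.732, 0.681, -0.0]
contact_force: [-2.2, -1.6, -10.2]
width: 0.0091
gripper_force: 52.6
```

```bash
python3 -c "
from h import *
go(.6557,-.2215,.206,-4.2)
t=get_image('top');s=get_image('side')
for n,d in (('top',t),('side',s)):
    h=cv2.cvtColor(d['color'],cv2.COLOR_RGB2HSV).astype(int); c=d['color'].astype(int)
    m=((c[...,0]-c[...,2]>35)&(c[...,0]-c[...,1]>25)).astype(np.uint8)
    k,l,st,ce=cv2.connectedComponentsWithStats(m)
    print(n,[(st[i].tolist(),ce[i].round(0).tolist()) for i in range(1,k) if st[i,4]>12])
"
```

```text
tcp [ 0.5703 -0.2154  0.2061] yaw -4.2 roll 0.0 shift [0.01 8.56 0.01] w 0.0091 q6 -0.4 t 14.65
top [([320, 115, 7, 6, 21], [323.0, 118.0]), ([217, 117, 10, 5, 25], [221.0, 119.0]), ([340, 120, 12, 8, 37], [347.0, 123.0]), ([327, 126, 29, 22, 185], [337.0, 136.0]), ([169, 131, 67, 78, 4253], [201.0, 167.0]), ([326, 146, 29, 30, 324], [339.0, 160.0]), ([354, 149, 6, 4, 14], [356.0, 150.0]), ([352, 154, 11, 5, 21], [357.0, 156.0]), ([540, 163, 6, 7, 25], [543.0, 166.0]), ([331, 172, 7, 9, 48], [334.0, 176.0]), ([366, 176, 8, 8, 17], [370.0, 180.0]), ([319, 189, 34, 29, 393], [335.0, 203.0]), ([372, 189, 6, 4, 15], [374.0, 190.0]), ([357, 210, 5, 9, 22], [359.0, 214.0]), ([429, 210, 16, 10, 112], [436.0, 215.0]), ([179, 217, 10, 6, 22], [184.0, 219.0]), ([192, 217, 11, 6, 33], [197.0, 219.0]), ([154, 221, 34, 58, 702], [167.0, 253.0]), ([286, 231, 99, 70, 2314], [331.0, 264.0]), ([437, 247, 45, 9, 290], [459.0, 251.0]), ([464, 258, 9, 7, 28], [469.0, 260.0]), ([348, 261, 12, 13, 64], [355.0, 266.0]), ([474, 261, 26, 18, 165], [487.0, 272.0]), ([286, 271, 15, 14, 122], [293.0, 277.0]), (
[... 292 characters left out ...]
299, 4, 9, 15], [451.0, 303.0]), ([336, 301, 12, 8, 20], [342.0, 304.0])]
side [([264, 185, 9, 3, 15], [268.0, 186.0]), ([284, 192, 4, 9, 20], [285.0, 197.0]), ([293, 226, 12, 5, 33], [298.0, 228.0]), ([185, 235, 6, 5, 18], [187.0, 237.0]), ([271, 238, 8, 8, 49], [275.0, 242.0]), ([280, 243, 5, 4, 13], [282.0, 245.0]), ([160, 250, 97, 66, 2043], [205.0, 281.0]), ([271, 259, 22, 35, 681], [282.0, 276.0]), ([310, 268, 5, 10, 37], [312.0, 272.0]), ([308, 276, 6, 23, 93], [310.0, 287.0]), ([226, 314, 9, 10, 38], [231.0, 318.0]), ([215, 320, 19, 12, 72], [226.0, 326.0]), ([170, 333, 21, 22, 78], [181.0, 346.0]), ([262, 377, 12, 24, 199], [267.0, 388.0]), ([205, 384, 14, 36, 357], [211.0, 402.0])]
```

The hopper shows no copper now. I'll push the gate home.

send_rows(
  steps=[-1,0,1,0,0,-1,0,1,0,0,-1,0,1,0,0,-1,0,1,0,0,-1,0,1,0,0,-1,0,1,0,0,-1,0,1,0,0,-1,0,1,0,0,-1,0,0.4,0,0,-1,0,0.2,0,0,-1,0,0.2,0,0,-1,0,0,0,0],
)

```text
clock: 15.95
position: [0.6573, -0.2216, 0.2061]
ee_rot: [-0.001, 0.732, 0.681, -0.001]
contact_force: [-5.1, -0.5, -10.4]
width: 0.0088
gripper_force: 52.6
```

send_rows(
  steps=[-1,0,0.2,0,0,-1,0,0.2,0,0,-1,0,0,0,0],
)

```text
clock: 16.25
position: [0.6573, -0.2216, 0.2061]
ee_rot: [-0.004, 0.732, 0.681, -0.003]
contact_force: [-14.2, 0.6, -7.3]
width: 0.009
gripper_force: 53.2
```

send_rows(
  steps=[-1,0,-0.3,0,0,-0.45,0,0,0,0,-0.45,0,0,0,0,-0.45,0,0,-1,0,-0.45,0,0,-3,0,-0.45,0,0,-4,0,0,0,-1,-4,0,0.2,-2,-3,0,0,0.2,-4,-3,0,0,0.2,-4,-3,0,0,0.2,-4,-3,0,0],
)

```text
clock: 17.35
position: [0.5194, -0.3535, 0.3293]
ee_rot: [0.003, 0.732, 0.681, 0.001]
contact_force: [0.7, -0.7, 0.5]
width: 0.0509
gripper_force: 0.0
```

```bash
python3 - <<'E'
from h import *
go(.4015,-.3985,.06,-25.8)
t=get_image('top');s=get_image('side')
np.save("top2.npy",t,allow_pickle=True);np.save("side2.npy",s,allow_pickle=True)
a=cv2.resize(t["color"][75:310,155:375,::-1],None,fx=1.9,fy=1.9,interpolation=cv2.INTER_CUBIC)
b=cv2.resize(s["color"][155:300,215:345,::-1],None,fx=2.9,fy=2.9,interpolation=cv2.INTER_CUBIC)
o=np.zeros((450,800,3),np.uint8);o[:a.shape[0],:a.shape[1]]=a;o[:b.shape[0],420:420+b.shape[1]]=b[:450,:380];cv2.imwrite("pics/f.png",o)
E
```

```text
tcp [ 0.5194 -0.3535  0.3293] yaw -4.1 roll 21.7 shift [-9.15 -8.83 26.89] w 0.0509 q6 -0.64 t 17.35
```

View pics/f.png

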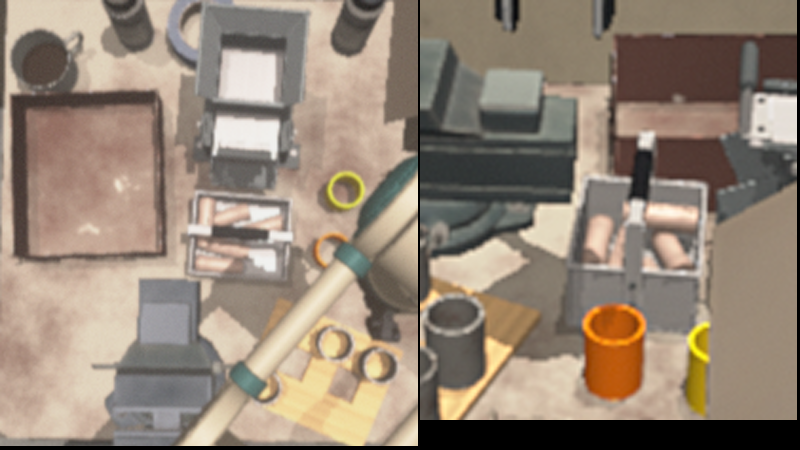

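The composite shows the nozzles lying in the basket, the hopper empty, the gate home and the pipes unmoved. On to pipe P2.

send_rows(
  steps=[1,0,0,1,7.2,1,0,0,2,7.2,1,0,0,2,7.3,1,-2.3,-2.2,1,0,1,-2.3,-2.2,1,0,1,-2.3,-2.2,1,0,1,-2.2,-2.2,1,0,1,0,0,4,0,1,0,0,4,0,1,0,0,3,0,1,0,0,0,0],
)

```text
clock: 18.55
position: [0.4, -0.3939, 0.1241]
ee_rot: [-0.003, 0.847, 0.531, 0.0]
contact_force: [0.1, 0.8, 0.1]
width: 0.0854
gripper_force: 0.0
```

```bash
cat >> h.py <<'E'
def board():
    t=get_image('top'); h=cv2.cvtColor(t['color'],cv2.COLOR_RGB2HSV)
    m=cv2.inRange(h,(14,90,120),(28,255,255)); m[:, :270]=0; m[:220]=0; m[:,400:]=0
    m=cv2.morphologyEx(m,cv2.MORPH_OPEN,np.ones((3,3)))
    k,l,st,ce=cv2.connectedComponentsWithStats(m); i=1+st[1:,4].argmax()
    return t,(l==i).astype(np.uint8),st[i],ce[i]
E
python3 - <<'E'
from h import *
go(.4013,-.3983,.033,-25.8)
print(board()[2:])
t=np.load("top.npy",allow_pickle=True).item()
import h as H
H.get_image=lambda n:t
print(H.board()[2:])
E
```

```text
tcp [ 0.4    -0.3939  0.1241] yaw -25.9 roll -0.1 shift [-0.36  0.35  9.1 ] w 0.0854 q6 -0.45 t 18.55
(array([ 293,  245,   47,   56, 1070], dtype=int32), array([317.58130841, 275.81495327]))
(array([303, 273,  38,  21, 170], dtype=int32), array([318.48823529, 283.46470588]))
```

send_rows(
  steps=[1,-0.3,0.3,2,0,1,0,0,2.5,0,1,0,0,2.5,0,1,0,0,2,0,1,0,0,0,0,-1,0,0,0,0,-1,0,0,0,0,-1,0,0,0,0,-1,0,0,0,0],
  newtons=40,
)

```text
clock: 19.5
position: [0.4031, -0.4009, 0.0386]
ee_rot: [0.002, 0.847, 0.531, 0.0]
contact_force: [0.7, 0.6, 6.4]
width: 0.047
gripper_force: 40.6
```

```bash
python3 -c "
from h import *
print(get_state()['gripper_force'],get_state()['contact_force']);go(.4013,-.3983,.033,-25.8)"
```

```text
40.61269998550415 [0.65832391 0.5921425  6.39714852]
tcp [ 0.4031 -0.4009  0.0386] yaw -25.9 roll -0.1 shift [ 0.15 -0.27  0.56] w 0.047 q6 -0.45 t 19.5
```

```bash
python3 - <<'E'
from h import *
t=np.load("top2.npy",allow_pickle=True).item()
T=lambda x,y:(155+x/1.9,75+y/1.9)
q=np.array([onz(t,*T(*p),.086) for p in [(12,95),(160,92),(166,255),(15,260)]]);print(q.round(4).tolist(),q.mean(0))
T=lambda x,y:(155+x/2.5,75+y/2.5)
for z in(.1,.2): print([onz(t,*T(*p),z).round(3).tolist() for p in [(322,483),(300,505),(310,540)]])
# red-brown mask incl. walls
c=t["color"].astype(int);m=((c[...,0]-c[...,2]>15)&(c[...,0]<185)).astype(np.uint8)*255;m[:,:155]=0;m[:,250:]=0;m[:115]=0;m[220:]=0
m=cv2.morphologyEx(m,cv2.MORPH_OPEN,np.ones((5,5)));cs=max(cv2.findContours(m,0,1)[0],key=cv2.contourArea)
r=cv2.minAreaRect(cs);b=cv2.boxPoints(r);print(r,[onz(t,*p,.086).round(4).tolist() for p in b])
go(.6,-.062,.3,2)
E
```

```text
[[0.7563, 0.094], [0.7624, -0.1039], [0.5444, -0.1154], [0.5356, 0.0844]] [ 0.6496506  -0.01021886]
[[0.399, -0.221], [0.378, -0.2], [0.344, -0.21]]
[[0.407, -0.221], [0.387, -0.201], [0.356, -0.21]]
((204.81759643554688, 168.25701904296875), (93.5077896118164, 90.01038360595703), 87.79740142822266) [[0.7607, 0.1025], [0.7719, -0.1261], [0.5345, -0.1387], [0.5233, 0.0872]]
tcp [ 0.4031 -0.4009  0.0386] yaw -25.9 roll -27.9 shift [ 33.09  20.93 -26.2 ] w 0.047 q6 -0.45 t 19.5
```

send_rows(
  steps=[-1,0,0,-1,0,-1,0,0,-3,0,-1,0,0,-3,0,-1,0,0,-3,0,-1,0,0,-4,-7,-1,0,0,-4,-7,-1,0,0,-4,-7,-1,0,0,-4,-7],
)

```text
clock: 20.3
position: [0.4014, -0.3989, 0.2987]
ee_rot: [0.0, 0.692, 0.722, -0.0]
contact_force: [0.2, -0.7, -2.3]
width: 0.0465
gripper_force: 41.8
```

```bash
python3 -c "
from h import *
go(.604,-.062,.3,2)"
```

```text
tcp [ 0.4014 -0.3989  0.2987] yaw 2.4 roll 0.4 shift [32.96 21.42 -0.14] w 0.0465 q6 -0.95 t 20.3
```

```bash
python3 - <<'E'
from h import *
t=np.load("top.npy",allow_pickle=True).item();s=np.load("side.npy",allow_pickle=True).item()
T=lambda x,y:(155+x/2.5,75+y/2.5); S=lambda x,y:(155+x/2.9,145+y/2.9)
print(tri(t,T(322,483),s,S(62,228)),tri(t,T(122,482),s,S(20,130)))
for z in(.1,.15,.2): print((np.array(px(s,[.405,-.221,z]))-[155,145])*2.9)
go(.607,-.062,.3,2.5)
E
```

```text
(array([ 0.34931954, -0.23299154,  0.09817591]), np.float64(0.10226541154904668)) (array([ 0.30931994, -0.04869142,  0.0892336 ]), np.float64(0.1835959357782338))
[192.16539222 217.38538741]
[188.86384663 167.957082  ]
[185.39251219 115.98682326]
tcp [ 0.4014 -0.3989  0.2987] yaw 2.4 roll -0.1 shift [32.76 22.01 -0.14] w 0.0465 q6 -0.95 t 20.3
```

send_rows(
  steps=[-1,2.7,1.8,0,0,-1,2.7,1.8,0,0,-1,2.7,1.8,0,0,-1,2.7,1.8,0,0,-1,2.7,1.8,0,0,-1,2.7,1.8,0,0,-1,2.7,1.8,0,0,-1,2.7,1.8,0,0,-1,2.7,1.8,0,0,-1,2.7,1.8,0,0,-1,2.7,1.8,0,0,-1,2.7,1.8,0,0],
)

```text
clock: 21.5
position: [0.6057, -0.0663, 0.2968]
ee_rot: [-0.0, 0.694, 0.72, -0.0]
contact_force: [0.4, -1.2, -2.8]
width: 0.0471
gripper_force: 42.1
```

```bash
python3 -c "
from h import *
go(.607,-.062,.033,2.5)"
```

```text
tcp [ 0.6057 -0.0663  0.2968] yaw 2.1 roll -0.4 shift [ 0.43  0.16 26.38] w 0.0471 q6 -0.26 t 21.5
```

send_rows(
  steps=[-1,0.4,0.2,3,0,-1,0,0,4,0,-1,0,0,4,0,-1,0,0,4,0,-1,0,0,4,0,-1,0,0,3,0,-1,0,0,2,0,-1,0,0,1.2,0,-1,0,0,0,0],
)

```text
clock: 22.4
position: [0.6078, -0.0636, 0.0436]
ee_rot: [-0.0, 0.694, 0.72, 0.0]
contact_force: [1.7, -0.1, -2.4]
width: 0.0468
gripper_force: 43.8
```

```bash
python3 -c "
from h import *
go(.607,-.062,.0318,2.5);print(get_state()['contact_force'])"
```

```text
tcp [ 0.6078 -0.0636  0.0436] yaw 2.1 roll -0.4 shift [ 0.16 -0.07  1.18] w 0.0468 q6 -0.26 t 22.4
[ 1.71048619 -0.10569187 -2.39466124]
```

send_rows(
  steps=[-1,0.1,0,0.8,0,-1,0,0,0.4,0,-1,0,0,0,0],
)

```text
clock: 22.7
position: [0.6095, -0.0628, 0.0334]
ee_rot: [0.002, 0.694, 0.72, 0.001]
contact_force: [2.6, 0.2, -2.6]
width: 0.0469
gripper_force: 44.0
```

send_rows(
  steps=[0.6,0,0,0,0,0.6,0,0,0,0,0.6,0,0,0,0,0.6,0,0,-2,0,0.6,0,0,-4,0,0.6,0,0,-4,0,0.6,0,0,-5,0,0.6,0,0,-5,0,0.6,0,0,-5,0,1,0,0,-3,0],
)

```text
clock: 23.7
position: [0.607, -0.0627, 0.3177]
ee_rot: [0.002, 0.694, 0.72, 0.001]
contact_force: [0.6, -0.7, 0.0]
width: 0.0807
gripper_force: 0.0
```

```bash
python3 -c "
from h import *
go(.4303,-.3403,.3,-20)
t=get_image('top')
c=cv2.resize(t['color'][:,:,::-1],None,fx=2,fy=2);g=cv2.medianBlur(cv2.cvtColor(c,cv2.COLOR_BGR2GRAY),5)
q=cv2.HoughCircles(g,cv2.HOUGH_GRADIENT,1,20,param1=80,param2=18,minRadius=17,maxRadius=26)
if q is not None:
  for u,v,r in q[0]: 
    u,v=u/2,v/2
    if 150<u<380 and 110<v<310: print(u,v,r,onz(t,u,v,.069).round(3),onz(t,u,v,.062).round(3))
"
```

```text
tcp [ 0.607  -0.0627  0.3177] yaw 2.1 roll 22.1 shift [-32.13  -7.12   1.73] w 0.0807 q6 -0.25 t 23.7
337.25 174.75 19.3 [ 0.636 -0.355] [ 0.637 -0.356]
224.25 188.75 22.9 [ 0.597 -0.067] [ 0.598 -0.066]
293.75 277.25 19.3 [ 0.374 -0.246] [ 0.374 -0.247]
196.75 117.25 22.1 [0.782 0.008] [0.783 0.009]
326.75 209.25 21.6 [ 0.547 -0.329] [ 0.548 -0.33 ]
331.75 255.75 18.2 [ 0.43  -0.342] [ 0.429 -0.343]
```

send_rows(
  steps=[1,0,0,0,8.15,1,0,0,0,8.15,1,0,0,0,8.15,1,0,0,0,8.15,1,0,0,0,8.15,1,0,0,0,8.15,1,0,0,0,8.15,1,0,0,0,8.15,1,0,0,0,8.15,1,0,0,0,8.15,1,0,0,0,8.15],
)

```text
clock: 24.85
position: [0.606, -0.0625, 0.3123]
ee_rot: [0.0, 1.0, 0.019, -0.001]
contact_force: [0.0, -0.1, 0.3]
width: 0.0852
gripper_force: 0.0
```

```bash
python3 -c "
from h import *
go(.4303,-.341,.2,-87.5)"
```

```text
tcp [ 0.606  -0.0625  0.3123] yaw -87.8 roll -0.3 shift [-18.74  27.05  11.27] w 0.0852 q6 1.32 t 24.85
```

send_rows(
  steps=[1,-1.9,2.7,0,0,1,-1.9,2.7,0,0,1,-1.9,2.7,0,0,1,-1.9,2.7,0,0,1,-1.9,2.7,0,0,1,-1.9,2.7,0,0,1,-1.8,2.7,0,0,1,-1.8,2.7,3,0,1,-1.8,2.7,4,0,1,-1.9,2.7,4,0,1,0,0,4,0,1,0,0,2,0],
)

```text
clock: 26.05
position: [0.43, -0.3373, 0.1416]
ee_rot: [-0.003, 1.0, 0.021, -0.003]
contact_force: [0.1, 0.4, 0.0]
width: 0.0854
gripper_force: 0.0
```

```bash
python3 -c "
from h import *
go(.4303,-.341,.036,-87.5)"
```

```text
tcp [ 0.43   -0.3373  0.1416] yaw -87.6 roll -0.1 shift [ 0.07  0.43 10.55] w 0.0854 q6 0.74 t 26.05
```

send_rows(
  steps=[1,0,0.3,3,0,1,0,0,3,0,1,0,0,3,0,1,0,0,1.4,0,1,0,0,0,0,-1,0,0,0,0,-1,0,0,0,0,-1,0,0,0,0,-1,0,0,0,0],
)

```text
clock: 26.95
position: [0.4343, -0.3425, 0.0426]
ee_rot: [0.001, 1.0, 0.022, 0.001]
contact_force: [-0.9, 0.1, 6.5]
width: 0.047
gripper_force: 41.3
```

send_rows(
  steps=[-1,0,0,-1,0,-1,0,0,-3,0,-1,0,0,-4,0,-1,0,0,-4,0,-1,0,0,-5,0,-1,0,0,-5,0,-1,0,0,-5,0,-1,0,0,0,0],
)

```text
clock: 27.75
position: [0.4359, -0.3438, 0.3194]
ee_rot: [0.006, 1.0, 0.022, 0.005]
contact_force: [-0.2, -0.8, -2.4]
width: 0.047
gripper_force: 42.1
```

```bash
python3 -c "
from h import *
go(.710,-.0075,.3,-87.5)"
```

```text
tcp [ 0.4359 -0.3438  0.3194] yaw -87.5 roll -0.0 shift [ 28.83 -32.43   1.87] w 0.047 q6 0.73 t 27.75
```

send_rows(
  steps=[-1,2.4,-2.7,0,0,-1,2.4,-2.7,0,0,-1,2.4,-2.7,0,0,-1,2.4,-2.7,0,0,-1,2.4,-2.7,0,0,-1,2.4,-2.7,0,0,-1,2.4,-2.7,0,0,-1,2.4,-2.7,0,0,-1,2.4,-2.7,0,0,-1,2.4,-2.7,0,0,-1,2.4,-2.7,0,0,-1,2.4,-2.7,0,0],
)

```text
clock: 28.95
position: [0.7074, -0.0041, 0.3099]
ee_rot: [-0.0, 1.0, 0.022, -0.001]
contact_force: [0.5, 0.6, -2.7]
width: 0.0468
gripper_force: 42.1
```

send_rows(
  steps=[-1,0,0,3,0,-1,0,0,4,0,-1,0,0,4,0,-1,0,0,4,0,-1,0,0,3,0,-1,0,0,0,0],
)

```text
clock: 29.55
position: [0.7026, -0.005, 0.1244]
ee_rot: [-0.001, 1.0, 0.022, -0.007]
contact_force: [-0.4, -1.1, -1.5]
width: 0.0467
gripper_force: 42.0
```

```bash
python3 -c "
from h import *
go(.710,-.0075,.0366,-87.5)"
```

```text
tcp [ 0.7026 -0.005   0.1244] yaw -87.5 roll -0.0 shift [0.84 0.3  8.77] w 0.0467 q6 1.42 t 29.55
```

send_rows(
  steps=[-1,0.7,0.2,0,0,-1,0,0,3,0,-1,0,0,3,0,-1,0,0,1.6,0,-1,0,0,0,0],
)

```text
clock: 30.05
position: [0.7146, -0.0074, 0.0546]
ee_rot: [-0.0, 1.0, 0.022, -0.0]
contact_force: [-0.3, 1.3, -1.9]
width: 0.0469
gripper_force: 42.0
```

```bash
python3 -c "
from h import *
go(.710,-.0075,.0358,-87.5)"
```

```text
tcp [ 0.7146 -0.0074  0.0546] yaw -87.5 roll -0.0 shift [-0.46 -0.01  1.88] w 0.0469 q6 1.42 t 30.05
```

send_rows(
  steps=[-1,-0.4,0,0.8,0,-1,0,0,0.6,0,-1,0,0,0.3,0,-1,0,0,0,0],
)

```text
clock: 30.45
position: [0.7105, -0.0074, 0.0382]
ee_rot: [0.0, 1.0, 0.022, 0.0]
contact_force: [0.2, 0.2, -2.6]
width: 0.0463
gripper_force: 42.0
```

```bash
python3 -c "
from h import *
go(.710,-.0075,.0356,-87.5);print(get_state()['contact_force'])"
```

```text
tcp [ 0.7105 -0.0074  0.0382] yaw -87.5 roll -0.0 shift [-0.05  0.01  0.26] w 0.0463 q6 1.42 t 30.45
[ 0.23593666  0.19732554 -2.58546818]
```

send_rows(
  steps=[-1,0,0,0.2,0,-1,0,0,0,0,1,0,0,0,0,1,0,0,0,0,1,0,0,0,0,1,0,0,-2,0,1,0,0,-4,0,1,0,0,-5,0,1,0,0,-5,0,1,0,0,-5,0,1,0,0,-5,0],
)

```text
clock: 31.55
position: [0.71, -0.0073, 0.2986]
ee_rot: [0.0, 1.0, 0.022, 0.001]
contact_force: [0.9, -0.0, 0.4]
width: 0.0852
gripper_force: 0.0
```

send_rows(
  steps=[1,0,0,0,-7.95,1,0,0,0,-7.95,1,0,0,0,-7.95,1,0,0,0,-7.95,1,0,0,0,-7.95,1,0,0,0,-7.95,1,0,0,0,-7.95,1,0,0,0,-7.95,1,0,0,0,-7.95,1,0,0,0,-7.95,1,0,0,0,-7.95],
)

```text
clock: 32.65
position: [0.7104, -0.0073, 0.2962]
ee_rot: [0.0, 0.705, 0.709, 0.0]
contact_force: [1.1, 0.4, -0.4]
width: 0.0852
gripper_force: 0.0
```

```bash
python3 -c "
from h import *
go(.3735,-.249,.25,0)"
```

```text
tcp [ 0.7104 -0.0073  0.2962] yaw 0.3 roll 0.3 shift [-24.16 -33.69   4.61] w 0.0852 q6 -0.11 t 32.65
```

send_rows(
  steps=[1,-2,-2.8,0,0,1,-2,-2.8,0,0,1,-2,-2.8,0,0,1,-2,-2.8,0,0,1,-2,-2.8,0,0,1,-2,-2.8,0,0,1,-2,-2.8,0,0,1,-2,-2.8,0,0,1,-2,-2.8,0,0,1,-2,-2.8,0,0,1,-2,-2.8,0,0,1,-2.1,-2.8,0,0],
)

```text
clock: 33.85
position: [0.3729, -0.2485, 0.2964]
ee_rot: [0.001, 0.707, 0.707, -0.0]
contact_force: [-0.4, -1.5, -0.0]
width: 0.0849
gripper_force: 0.0
```

```bash
python3 -c "
from h import *
go(.3735,-.249,.15,0)"
```

```text
tcp [ 0.3729 -0.2485  0.2964] yaw -0.0 roll -0.0 shift [-0.04  0.05 14.64] w 0.0849 q6 -0.74 t 33.85
```

send_rows(
  steps=[1,0,0,3,0,1,0,0,4,0,1,0,0,4,0,1,0,0,3,0,1,0,0,2,0,1,0,0,0,0],
)

```text
clock: 34.45
position: [0.3724, -0.2465, 0.1338]
ee_rot: [-0.003, 0.707, 0.707, -0.0]
contact_force: [-0.1, 0.1, 0.3]
width: 0.0851
gripper_force: 0.0
```

send_rows(
  steps=[1,0,0,2,0,1,0,0,2.5,0,1,0,0,2.5,0,1,0,0,2,0,1,0,0,0,0],
)

```text
clock: 34.95
position: [0.3736, -0.2475, 0.0453]
ee_rot: [-0.001, 0.707, 0.707, -0.0]
contact_force: [-1.2, 0.4, 0.2]
width: 0.0857
gripper_force: 0.0
```

```bash
python3 -c "
from h import *
go(.3735,-.249,.038,0)"
```

```text
tcp [ 0.3736 -0.2475  0.0453] yaw -0.1 roll -0.1 shift [-0.15 -0.    0.73] w 0.0857 q6 -0.74 t 34.95
```

send_rows(
  steps=[1,0,0,0.6,0,1,0,0,0,0,-1,0,0,0,0,-1,0,0,0,0,-1,0,0,0,0,-1,0,0,0,0],
)

```text
clock: 35.55
position: [0.3742, -0.2483, 0.0408]
ee_rot: [0.0, 0.707, 0.707, -0.0]
contact_force: [-1.4, 0.6, 4.8]
width: 0.047
gripper_force: 40.5
```

send_rows(
  steps=[-1,0,0,-1,0,-1,0,0,-3,0,-1,0,0,-4,0,-1,0,0,-4,0,-1,0,0,-5,0,-1,0,0,-5,0,-1,0,0,-5,0,-1,0,0,0,-2.5],
)

```text
clock: 36.35
position: [0.3766, -0.2502, 0.3178]
ee_rot: [0.008, 0.691, 0.722, 0.0]
contact_force: [-0.5, -0.1, -2.0]
width: 0.0469
gripper_force: 42.2
```

```bash
python3 -c "
from h import *
go(.603,.038,.3,2.5)"
```

```text
tcp [ 0.3766 -0.2502  0.3178] yaw 2.5 roll 0.0 shift [27.82 23.85  1.74] w 0.0469 q6 -0.78 t 36.35
```

send_rows(
  steps=[-1,2.8,2.4,0,0,-1,2.8,2.4,0,0,-1,2.8,2.4,0,0,-1,2.8,2.4,0,0,-1,2.8,2.4,0,0,-1,2.8,2.4,0,0,-1,2.8,2.4,0,0,-1,2.8,2.4,0,0,-1,2.8,2.4,0,0,-1,2.6,2.2,0,0,-1,0,0,0,0],
)

```text
clock: 37.45
position: [0.6019, 0.0436, 0.3092]
ee_rot: [-0.001, 0.69, 0.723, 0.001]
contact_force: [-0.5, -0.2, -3.1]
width: 0.0468
gripper_force: 42.2
```

send_rows(
  steps=[-1,0,0,3,0,-1,0,0,4,0,-1,0,0,4,0,-1,0,0,4,0,-1,0,0,4,0,-1,0,0,3,0,-1,0,0,0,0,-1,0,0,0,0],
)

```text
clock: 38.25
position: [0.6, 0.0395, 0.0904]
ee_rot: [-0.0, 0.692, 0.722, -0.0]
contact_force: [0.3, 0.0, -2.3]
width: 0.0466
gripper_force: 42.1
```

```bash
python3 -c "
from h import *
go(.603,.038,.034,2.5)"
```

```text
tcp [0.6    0.0395 0.0904] yaw 2.4 roll -0.1 shift [-0.16  0.29  5.64] w 0.0466 q6 -0.09 t 38.25
```

send_rows(
  steps=[-1,-0.1,0.2,2,0,-1,0,0,2,0,-1,0,0,1,0,-1,0,0,0.4,0,-1,0,0,0,0,-1,0,0,0,0],
)

```text
clock: 38.85
position: [0.6031, 0.0389, 0.0372]
ee_rot: [0.001, 0.692, 0.722, 0.001]
contact_force: [-0.4, 0.3, -2.4]
width: 0.0467
gripper_force: 42.1
```

```bash
python3 -c "
from h import *
go(.603,.038,.0338,2.5)"
```

```text
tcp [0.6031 0.0389 0.0372] yaw 2.4 roll -0.1 shift [-0.09 -0.01  0.34] w 0.0467 q6 -0.09 t 38.85
```

send_rows(
  steps=[-1,0,0,0.3,0,-1,0,0,0,0,0.6,0,0,0,0,0.6,0,0,0,0,0.6,0,0,0,0,0.6,0,0,-2,0,0.6,0,0,-4,0,0.6,0,0,-5,0,0.6,0,0,-5,0,0.6,0,0,-5,0,0.6,0,0,-5,0],
)

```text
clock: 39.95
position: [0.6013, 0.039, 0.2952]
ee_rot: [0.0, 0.692, 0.722, -0.0]
contact_force: [2.8, -0.5, -0.4]
width: 0.0683
gripper_force: 0.0
```

```bash
cat >> h.py <<'E'
def bmask(t,roi):
    c=t['color'].astype(int); m=np.zeros(c.shape[:2],np.uint8)
    x0,y0,x1,y1=roi; s=c[y0:y1,x0:x1]
    m[y0:y1,x0:x1]=((s[...,0]>170)&(s[...,0]-s[...,2]>70))*255
    return m
E
python3 - <<'E'
from h import *
go(.384,-.325,.25,66.6)
t=get_image('top'); np.save("top3.npy",t,allow_pickle=True)
m=bmask(t,(270,228,400,312)); cs=cv2.findContours(m,cv2.RETR_CCOMP,cv2.CHAIN_APPROX_NONE)
for c,h in zip(cs[0],cs[1][0]):
    a=cv2.contourArea(c)
    if a>40:
        r=cv2.minAreaRect(c); M=cv2.moments(c); ce=(M["m10"]/M["m00"],M["m01"]/M["m00"]); b=[onz(t,*p,.009).round(4).tolist() for p in cv2.boxPoints(r)]
        print(a,"hole" if h[3]>=0 else "outer",onz(t,*ce,.009).round(4),"rectc",onz(t,*r[0],.009).round(4),b)
E
```

```text
tcp [0.6013 0.039  0.2952] yaw 2.4 roll -64.2 shift [  5.49 -42.04   4.53] w 0.0683 q6 -0.09 t 39.95
3782.5 outer [ 0.3859 -0.3235] rectc [ 0.3859 -0.3256] [[0.3549, -0.2083], [0.4921, -0.2673], [0.417, -0.4432], [0.2809, -0.3834]]
226.0 hole [ 0.3712 -0.3603] rectc [ 0.3714 -0.3605] [[0.3589, -0.3331], [0.3996, -0.3503], [0.384, -0.3879], [0.3434, -0.3706]]
241.5 hole [ 0.4009 -0.2898] rectc [ 0.4002 -0.2896] [[0.3885, -0.2607], [0.4301, -0.2812], [0.4119, -0.3186], [0.3704, -0.2981]]
```

send_rows(
  steps=[0.5,0,0,0,-8.05,0.5,0,0,0,-8.05,0.5,0,0,0,-8.05,0.5,0,0,0,-8.05,0.5,0,0,0,-8.05,0.5,0,0,0,-8.05,0.5,0,0,0,-8.05,0.5,0,0,0,-8.1],
)

```text
clock: 40.8
position: [0.6017, 0.039, 0.2926]
ee_rot: [-0.0, 0.197, 0.98, -0.0]
contact_force: [-0.1, -0.1, -0.8]
width: 0.0639
gripper_force: 0.0
```

```bash
python3 -c "
from h import *
go(.386,-.325,.25,67.1)"
```

```text
tcp [0.6017 0.039  0.2926] yaw 67.2 roll 0.1 shift [  5.7  -41.92   4.28] w 0.0639 q6 -1.22 t 40.8
```

send_rows(
  steps=[0.5,0.5,-3.5,0,0,0.5,0.5,-3.5,0,0,0.5,0.5,-3.5,0,0,0.5,0.5,-3.5,0,0,0.5,0.5,-3.5,0,0,0.5,0.5,-3.5,0,0,0.5,0.5,-3.5,0,0,0.5,0.5,-3.5,0,0,0.5,0.5,-3.5,0,0,0.5,0.4,-3.5,0,0,0.5,0.4,-3.5,0,0,0.5,0.4,-3.4,0,0],
)

```text
clock: 42.0
position: [0.3841, -0.3249, 0.2929]
ee_rot: [-0.0, 0.2, 0.98, 0.0]
contact_force: [-0.1, -0.3, -0.5]
width: 0.0642
gripper_force: 0.0
```

send_rows(
  steps=[0.5,0,0,3,0,0.5,0,0,4,0,0.5,0,0,4,0,0.5,0,0,4,0,0.5,0,0,4,0,0.5,0,0,3,0,0.5,0,0,0,0],
)

```text
clock: 42.7
position: [0.3825, -0.3211, 0.0692]
ee_rot: [-0.004, 0.2, 0.98, 0.003]
contact_force: [-0.8, 0.1, 0.7]
width: 0.0643
gripper_force: 0.0
```

```bash
python3 -c "
from h import *
go(.386,-.325,.01,67.1)"
```

```text
tcp [ 0.3825 -0.3211  0.0692] yaw 66.9 roll -0.2 shift [-0.53 -0.25  5.92] w 0.0643 q6 -2.01 t 42.7
```

send_rows(
  steps=[0.5,-0.4,-0.2,2,0,0.5,0,0,2,0,0.5,0,0,1.5,0,0.5,0,0,0,0,0.5,0,0,0,0],
)

```text
clock: 43.2
position: [0.3888, -0.3282, 0.0192]
ee_rot: [0.001, 0.2, 0.98, -0.001]
contact_force: [-1.0, 0.3, -0.0]
width: 0.0641
gripper_force: 0.0
```

```bash
python3 -c "
from h import *
go(.386,-.325,.0,67.1)"
```

```text
tcp [ 0.3888 -0.3282  0.0192] yaw 66.9 roll -0.2 shift [0.39 0.19 1.92] w 0.0641 q6 -2.01 t 43.2
```

send_rows(
  steps=[0.5,0.3,0.2,0.5,0,0.5,0,0,0.5,0,0.5,0,0,0.4,0,0.5,0,0,0,0],
)

```text
clock: 43.6
position: [0.3859, -0.3242, 0.0036]
ee_rot: [-0.0, 0.2, 0.98, 0.0]
contact_force: [0.1, -0.4, 0.2]
width: 0.0641
gripper_force: 0.0
```

send_rows(
  steps=[0.5,0,0,0.2,0,0.5,0,0,0.2,0,0.5,0,0,0,0],
)

```text
clock: 43.9
position: [0.3861, -0.3244, -0.0003]
ee_rot: [-0.0, 0.2, 0.98, 0.0]
contact_force: [-0.1, -0.0, 0.1]
width: 0.0638
gripper_force: 0.0
```

send_rows(
  steps=[0.2,0,0,0,0,-0.2,0,0,0,0,-1,0,0,0,0,-1,0,0,0,0,-1,0,0,0,0],
  newtons=60,
)

```text
clock: 44.4
position: [0.3863, -0.3247, 0.0004]
ee_rot: [0.0, 0.2, 0.98, -0.0]
contact_force: [-1.6, 1.0, 5.2]
width: 0.0368
gripper_force: 60.6
```

send_rows(
  steps=[-1,0,0,-0.5,0,-1,0,0,-1,0,-1,0,0,-1.5,0,-1,0,0,0,0],
)

```text
clock: 44.8
position: [0.3873, -0.3255, 0.0317]
ee_rot: [0.002, 0.2, 0.98, -0.001]
contact_force: [-0.5, -0.2, -2.3]
width: 0.0371
gripper_force: 60.5
```

```bash
python3 -c "
from h import *
s=get_state();print(s['gripper_force'],s['contact_force'],s['moment']);go(.65,-.01,.3,2.5)"
```

```text
60.48473596572876 [-0.52055193 -0.19024679 -2.33043748] [-0.00684037 -0.0021619  -0.03593411]
tcp [ 0.3873 -0.3255  0.0317] yaw 66.9 roll 64.4 shift [ 30.29  27.69 -26.85] w 0.0371 q6 -2.0 t 44.8
```

send_rows(
  steps=[-1,0,0,-2,0,-1,0,0,-3,0,-1,0,0,-4,0,-1,0,0,-4,0,-1,0,0,-4,0,-1,0,0,-4,0,-1,0,0,-4,0,-1,0,0,-2,0],
)

```text
clock: 45.6
position: [0.3869, -0.3252, 0.3034]
ee_rot: [0.002, 0.2, 0.98, -0.002]
contact_force: [0.3, -0.2, -1.2]
width: 0.0368
gripper_force: 60.8
```

send_rows(
  steps=[-1,0,0,0,6,-1,0,0,0,6,-1,0,0,0,6,-1,0,0,0,6,-1,0,0,0,6,-1,0,0,0,6,-1,0,0,0,6,-1,0,0,0,6,-1,0,0,0,6,-1,0,0,0,6,-1,0,0,0,4.4,-1,0,0,0,0],
)

```text
clock: 46.8
position: [0.3859, -0.3241, 0.2993]
ee_rot: [-0.001, 0.691, 0.722, 0.0]
contact_force: [-0.0, -0.1, -1.7]
width: 0.037
gripper_force: 60.7
```

```bash
python3 -c "
from h import *
s=get_state();print(s['gripper_force'],s['contact_force']);go(.65,-.01,.3,2.5)"
```

```text
60.7062041759491 [-0.00535982 -0.07588929 -1.6615316 ]
tcp [ 0.3859 -0.3241  0.2993] yaw 2.5 roll 0.0 shift [30.23 27.75 -0.06] w 0.037 q6 -0.88 t 46.8
```

```bash
python3 - <<'E'
from h import *
t=get_image('top'); np.save("top4.npy",t,allow_pickle=True)
c=cv2.resize(t['color'][110:225,155:255],None,fx=4,fy=4,interpolation=cv2.INTER_CUBIC)
for ch in (0,2):
    g=cv2.GaussianBlur(c[...,ch],(7,7),0)
    q=cv2.HoughCircles(g,cv2.HOUGH_GRADIENT,1,50,param1=60,param2=16,minRadius=34,maxRadius=52)
    if q is not None:
        for u,v,r in q[0][:8]: print(ch,r,onz(t,155+u/4,110+v/4,.062).round(4))
# expected radius px
print(4*np.linalg.norm(px(t,[.65,0,.062])-px(t,[.65,.024,.062])))
E
```

```text
0 37.9 [ 0.5981 -0.0667]
0 34.9 [0.5977 0.0363]
0 34.7 [ 0.6981 -0.0073]
0 51.4 [0.7919 0.0447]
0 42.2 [ 0.7315 -0.0831]
2 38.0 [ 0.7013 -0.006 ]
2 38.2 [0.597  0.0389]
2 34.35 [ 0.5955 -0.0655]
37.16997842142809
```

send_rows(
  steps=[-1,2.5,2.3,0,0,-1,2.5,2.3,0,0,-1,2.5,2.3,0,0,-1,2.5,2.3,0,0,-1,2.5,2.3,0,0,-1,2.5,2.3,0,0,-1,2.5,2.3,0,0,-1,2.5,2.3,0,0,-1,2.5,2.3,0,0,-1,2.5,2.3,0,0,-1,2.5,2.3,0,0,-1,2.5,2.5,0,0],
)

```text
clock: 48.05
position: [0.6514, -0.0114, 0.2995]
ee_rot: [-0.0, 0.691, 0.723, -0.0]
contact_force: [0.1, 0.3, -2.0]
width: 0.0372
gripper_force: 60.7
```

send_rows(
  steps=[-1,0,0,3,0,-1,0,0,4,0,-1,0,0,4,0,-1,0,0,2,0,-1,0,0,0,0,-1,0,0,0,0],
)

```text
clock: 48.65
position: [0.6512, -0.0127, 0.1701]
ee_rot: [0.0, 0.691, 0.723, -0.0]
contact_force: [-0.2, -1.2, -1.3]
width: 0.0367
gripper_force: 60.8
```

```bash
python3 -c "
from h import *
s=get_state();print(s['gripper_force'],s['contact_force']);go(.653,-.009,.064,2.5)"
```

```text
60.82563400268555 [-0.1927756  -1.24271825 -1.31925866]
tcp [ 0.6512 -0.0127  0.1701] yaw 2.5 roll 0.0 shift [ 0.36  0.19 10.61] w 0.0367 q6 -0.17 t 48.65
```

send_rows(
  steps=[-1,0.3,0.2,2,0,-1,0,0,3,0,-1,0,0,2.5,0,-1,0,0,1.5,0,-1,0,0,0.8,0,-1,0,0,0,0,-1,0,0,0,0],
)

```text
clock: 49.35
position: [0.6541, -0.0097, 0.0736]
ee_rot: [0.001, 0.691, 0.722, 0.001]
contact_force: [-0.1, -0.5, -0.4]
width: 0.0372
gripper_force: 60.8
```

```bash
python3 -c "
from h import *
s=get_state();print(s['gripper_force'],s['contact_force']);go(.653,-.009,.062,2.5)"
```

```text
60.81509470939636 [-0.05354568 -0.49640849 -0.44565795]
tcp [ 0.6541 -0.0097  0.0736] yaw 2.5 roll 0.0 shift [ 0.08 -0.11  1.16] w 0.0372 q6 -0.16 t 49.35
```

send_rows(
  steps=[-1,0,0,0.5,0,-1,0,0,0.4,0,-1,0,0,0.2,0,-1,0,0,0,0],
)

```text
clock: 49.75
position: [0.6531, -0.0096, 0.0624]
ee_rot: [0.001, 0.692, 0.722, 0.0]
contact_force: [-0.4, -0.3, 5.7]
width: 0.0368
gripper_force: 61.6
```

```bash
python3 -c "
from h import *
s=get_state();print(s['gripper_force'],s['contact_force'],s['moment']);go(.653,-.009,.062,2.5)"
```

```text
61.61370277404785 [-0.4097757  -0.34646234  5.70818959] [0.05989934 0.38294223 0.04847774]
tcp [ 0.6531 -0.0096  0.0624] yaw 2.5 roll 0.0 shift [ 0.06 -0.    0.04] w 0.0368 q6 -0.16 t 49.75
```

send_rows(
  steps=[0.3,0,0,0,0,0.3,0,0,0,0,0.3,0,0,0,0,0.3,0,0,-1,0,0.3,0,0,-3,0,0.3,0,0,-4,0,0.3,0,0,-5,0,0.3,0,0,-5,0,0.3,0,0,-5,0,0,-1,-3,0,0,0,-3,-3,0,0,0,-4,0,0,0],
)

```text
clock: 50.95
position: [0.5926, -0.0908, 0.293]
ee_rot: [-0.0, 0.691, 0.723, -0.0]
contact_force: [1.7, -0.9, 0.8]
width: 0.0427
gripper_force: 0.0
```

send_rows(
  steps=[0,-4,0,0,0,0,-4,0,0,0,0,-4,0,0,0,0,-4,0,0,0,0,-4,0,0,0,0,-3,0,0,0,0,0,0,0,0],
)

```text
clock: 51.65
position: [0.6058, -0.3265, 0.2905]
ee_rot: [0.001, 0.693, 0.721, -0.001]
contact_force: [0.5, 1.0, 0.1]
width: 0.0425
gripper_force: 0.0
```

```bash
python3 - <<'E'
from h import *
go(.577,-.216,.25,-4)
t=get_image('top'); s=get_image('side'); np.save("top5.npy",t,allow_pickle=True);np.save("side5.npy",s,allow_pickle=True)
m=bmask(t,(155,110,255,225)); cs=cv2.findContours(m,cv2.RETR_CCOMP,cv2.CHAIN_APPROX_NONE)
for c,h in zip(cs[0],cs[1][0]):
    a=cv2.contourArea(c)
    if a>40:
        r=cv2.minAreaRect(c); b=[onz(t,*p,.071).round(4).tolist() for p in cv2.boxPoints(r)]
        print(a,"hole" if h[3]>=0 else "outer",onz(t,*r[0],.071).round(4),b)
# basket bar: dark pixels near bail
g=t['color'].max(2); b=np.zeros_like(g); b[160:240,240:310]=(g[160:240,240:310]<70)
k,l,st,ce=cv2.connectedComponentsWithStats(b)
for i in range(1,k):
    if st[i,4]>40: print(st[i],onz(t,*ce[i],.121).round(4))
E
```

```text
tcp [ 0.6058 -0.3265  0.2905] yaw 2.2 roll 6.2 shift [10.83 -3.64  4.02] w 0.0425 q6 -0.63 t 51.65
4205.0 outer [ 0.6511 -0.0104] [[0.7447, 0.0692], [0.7496, -0.0817], [0.5584, -0.0892], [0.5534, 0.0603]]
247.5 hole [ 0.6136 -0.0123] [[0.5929, 0.0103], [0.634, 0.0112], [0.6344, -0.0349], [0.5934, -0.0357]]
253.0 hole [ 0.6896 -0.0094] [[0.7088, 0.0128], [0.7093, -0.0309], [0.6705, -0.0316], [0.67, 0.012]]
```

```bash
python3 - <<'E'
from h import *
T={n:np.load(f"{n}.npy",allow_pickle=True).item() for n in("top2","top5","side2","side5")}
print(px(T["top5"],[.577,-.216,.121]),px(T["side5"],[.577,-.216,.121]))
for a,b,r in (("top2","top5",(250,170,312,225)),("side2","side5",(255,190,320,265))):
    A=cv2.cvtColor(T[a]["color"],cv2.COLOR_RGB2GRAY);B=cv2.cvtColor(T[b]["color"],cv2.COLOR_RGB2GRAY)
    x0,y0,x1,y1=r; tpl=A[y0:y1,x0:x1]
    R=cv2.matchTemplate(B[y0-40:y1+40,x0-50:x1+50],tpl,cv2.TM_CCOEFF_NORMED); _,v,_,p=cv2.minMaxLoc(R); print(a,v,p[0]-50,p[1]-40)
for n in("top2","top5"):
    c=T[n]["color"][185:215,255:310].max(2); print(n,np.percentile(c,[1,5,10]))
    b=(c<75).astype(np.uint8);k,l,st,ce=cv2.connectedComponentsWithStats(b)
    print([(st[i].tolist(),onz(T[n],*(ce[i]+[255,185]),.121).round(4).tolist()) for i in range(1,k) if st[i,4]>15])
E
```

```text
[282.55955562 195.53271872] [291.52701467 213.93776137]
top2 0.3227997422218323 6 -40
side2 0.6477298736572266 0 0
top2 [ 80.  84. 109.]
[]
top5 [ 69.  99. 110.]
[([12, 10, 7, 4, 24], [0.5746, -0.1843])]
```

send_rows(
  steps=[0,1,-2.5,0,6.2,0,1,-2.5,0,0,0,0,-2.5,0,0,0,-2,-2.5,0,0,0,-2,-2,0,0,0,0,0,0,0],
)

```text
clock: 52.35
position: [0.4819, -0.3368, 0.2921]
ee_rot: [0.0, 0.73, 0.683, -0.001]
contact_force: [0.2, -0.1, 0.2]
width: 0.0429
gripper_force: 0.0
```

```bash
python3 - <<'E'
from h import *
go(.577,-.216,.25,-4)
T={n:np.load(f"{n}.npy",allow_pickle=True).item() for n in("top2","side2")}
T["top5"]=get_image("top");T["side5"]=get_image("side")
for a,b,r in (("top2","top5",(250,170,312,225)),("side2","side5",(255,190,320,265))):
    A=cv2.cvtColor(T[a]["color"],cv2.COLOR_RGB2GRAY);B=cv2.cvtColor(T[b]["color"],cv2.COLOR_RGB2GRAY)
    x0,y0,x1,y1=r; tpl=A[y0:y1,x0:x1]
    R=cv2.matchTemplate(B[y0-40:y1+40,x0-50:x1+50],tpl,cv2.TM_CCOEFF_NORMED); _,v,_,p=cv2.minMaxLoc(R); print(a,v,p[0]-50,p[1]-40)
for n in("top2","top5"):
    c=T[n]["color"][170:225,250:312].max(2); b=(c<95).astype(np.uint8);k,l,st,ce=cv2.connectedComponentsWithStats(b)
    print(n,[(st[i].tolist(),onz(T[n],*(ce[i]+[250,170]),.121).round(4).tolist()) for i in range(1,k) if st[i,4]>15])
E
```

```text
tcp [ 0.4819 -0.3368  0.2921] yaw -3.8 roll 0.2 shift [12.72  8.64  4.18] w 0.0429 q6 -0.66 t 52.35
top2 0.8888710737228394 0 0
side2 0.8480531573295593 0 0
top2 [([17, 24, 28, 7, 133], [0.5722, -0.2097])]
top5 [([17, 24, 29, 7, 134], [0.5721, -0.2098])]
```

The basket is unmoved. I'll go above it and pick it up.

send_rows(
  steps=[0,2.5,1.7,0,0,0,2.5,1.7,0,0,0,2.5,1.7,0,0,0,2.5,1.7,0,0,0,2.7,1.8,0,0,0,0,0,0,0,0,0,0,4,0,0,0,0,4,0,0,0,0,3,0,0,0,0,0,0,0,0,0,0,0],
)

```text
clock: 53.55
position: [0.5786, -0.2152, 0.1814]
ee_rot: [-0.0, 0.729, 0.684, 0.0]
contact_force: [0.8, -0.3, 1.3]
width: 0.0424
gripper_force: 0.0
```

```bash
python3 -c "
from h import *
go(.577,-.2158,.098,-4.2)"
```

```text
tcp [ 0.5786 -0.2152  0.1814] yaw -3.7 roll 0.5 shift [-0.07 -0.15  8.34] w 0.0424 q6 -0.4 t 53.55
```

send_rows(
  steps=[0,0,-0.1,2,0.5,0,0,0,2.5,0,0,0,0,2,0,0,0,0,1.4,0,0,0,0,0,0,0,0,0,0,0],
  newtons=100,
)

```text
clock: 54.15
position: [0.5787, -0.2162, 0.1041]
ee_rot: [0.002, 0.733, 0.681, 0.001]
contact_force: [0.3, -0.2, 0.4]
width: 0.0426
gripper_force: 0.0
```

```bash
python3 -c "
from h import *
go(.577,-.2158,.097,-4.2)"
```

```text
tcp [ 0.5787 -0.2162  0.1041] yaw -4.2 roll -0.0 shift [ 0.03 -0.17  0.71] w 0.0426 q6 -0.4 t 54.15
```

send_rows(
  steps=[0,0,-0.2,0.4,0,0,0,0,0.2,0,0,0,0,0,0,-1,0,0,0,0,-1,0,0,0,0,-1,0,0,0,0,-1,0,0,0,0,-1,0,0,0,0],
)

```text
clock: 54.95
position: [0.5751, -0.2155, 0.0964]
ee_rot: [0.0, 0.733, 0.681, -0.0]
contact_force: [-1.7, 0.4, 5.4]
width: 0.0144
gripper_force: 98.3
```

send_rows(
  steps=[-1,0,0,-0.3,0,-1,0,0,-0.8,0,-1,0,0,-1.5,0,-1,0,0,-2,0,-1,0,0,-2,0,-1,0,0,-2,0,-1,0,0,-2,0,-1,0,0,-2,0,-1,0,0,-2,0,-1,0,0,-1.5,0,-1,0,0,-0.8,0,-1,0,0,0,0],
)

```text
clock: 56.15
position: [0.5755, -0.2155, 0.2654]
ee_rot: [0.001, 0.733, 0.681, 0.0]
contact_force: [0.7, 0.6, -7.8]
width: 0.014
gripper_force: 97.9
```

```bash
python3 -c "
from h import *
s=get_state();print(s['gripper_force'],s['contact_force'],s['moment']);go(.653,-.009,.3,-4.2)"
```

```text
97.8954291343689 [ 0.65952748  0.61844236 -7.80240842] [-0.10652224 -0.01715608 -0.09042733]
tcp [ 0.5755 -0.2155  0.2654] yaw -4.2 roll -0.0 shift [21.16  6.22 -3.46] w 0.014 q6 -0.4 t 56.15
```

send_rows(
  steps=[-1,0.5,0,-1,0,-1,1,0,-1,0,-1,1.5,0,-0.5,0,-1,2,0,0,0,-1,2,0,0,0,-1,2,0,0,0,-1,2,0,0,0,-1,2,0.3,0,0,-1,2,0.8,0,0,-1,2,1.2,0,0,-1,1.8,1.3,0,0,-1,1.2,1.2,0,0],
)

```text
clock: 57.35
position: [0.6379, -0.0164, 0.2902]
ee_rot: [-0.001, 0.732, 0.681, 0.0]
contact_force: [-0.4, -1.4, -7.4]
width: 0.0141
gripper_force: 98.0
```

send_rows(
  steps=[-1,0.8,0.9,0,0,-1,0.3,0.5,0,0,-1,0,0.2,0,0,-1,0,0,0,0],
)

```text
clock: 57.75
position: [0.6543, -0.0105, 0.2897]
ee_rot: [0.0, 0.733, 0.68, -0.001]
contact_force: [-0.3, -0.5, -6.5]
width: 0.014
gripper_force: 98.0
```

```bash
python3 -c "
from h import *
s=get_state();print(s['gripper_force'],s['contact_force']);go(.653,-.009,.1674,-4.2)"
```

```text
97.98870921134949 [-0.25455744 -0.48632584 -6.45944254]
tcp [ 0.6543 -0.0105  0.2897] yaw -4.2 roll -0.0 shift [ 0.15 -0.14 12.23] w 0.014 q6 -0.05 t 57.75
```

send_rows(
  steps=[-1,0,0,1,0,-1,0,0,2,0,-1,0,0,2,0,-1,0,0,2,0,-1,0,0,1.5,0,-1,0,0,1,0,-1,0,0,0.8,0,-1,0,0,0,0,-1,0,0,0,0],
)

```text
clock: 58.65
position: [0.6547, -0.0098, 0.1874]
ee_rot: [0.0, 0.733, 0.681, 0.0]
contact_force: [-0.2, -0.8, -6.9]
width: 0.0142
gripper_force: 98.0
```

```bash
python3 -c "
from h import *
s=get_state();print(s['gripper_force'],s['contact_force']);go(.653,-.009,.1674,-4.2)"
```

```text
98.00675868988037 [-0.17479499 -0.82067369 -6.94305434]
tcp [ 0.6547 -0.0098  0.1874] yaw -4.2 roll -0.0 shift [ 0.07 -0.18  2.  ] w 0.0142 q6 -0.05 t 58.65
```

send_rows(
  steps=[-1,0,-0.1,0.7,0,-1,0,0,0.5,0,-1,0,0,0.4,0,-1,0,0,0.2,0,-1,0,0,0.1,0,-1,0,0,0,0],
)

```text
clock: 59.25
position: [0.6535, -0.0096, 0.1679]
ee_rot: [0.0, 0.733, 0.681, -0.0]
contact_force: [-0.4, -0.2, -6.4]
width: 0.0141
gripper_force: 98.0
```

```bash
python3 -c "
from h import *
s=get_state();print(s['gripper_force'],s['contact_force']);go(.653,-.009,.1674,-4.2)"
```

```text
97.99821496009827 [-0.40914134 -0.17525302 -6.40204843]
tcp [ 0.6535 -0.0096  0.1679] yaw -4.2 roll -0.0 shift [ 0.06 -0.05  0.05] w 0.0141 q6 -0.05 t 59.25
```

send_rows(
  steps=[-1,0,0,0.1,0,-1,0,0,0.1,0,-1,0,0,0,0],
)

```text
clock: 59.55
position: [0.6537, -0.0098, 0.1674]
ee_rot: [0.001, 0.733, 0.681, 0.0]
contact_force: [-2.5, -0.6, 1.5]
width: 0.014
gripper_force: 99.2
```

Contact: it carries its weight. I'll release and clear away.

send_rows(
  steps=[-0.5,0,0,0,0,0,0,0,0,0,0,0,0,0,0,0,0,0,-0.5,0,0,0,0,-2,0,0,0,0,-4,0,0,0,0,-5,0,0,0,0,-4,0,0,-3,-2,0,0,0,-4,-3,0,0,0,-4,-3,0,0,0,-4,-3,0,0],
)

```text
clock: 60.75
position: [0.5317, -0.1521, 0.3215]
ee_rot: [0.001, 0.732, 0.681, 0.0]
contact_force: [0.1, -0.2, 1.0]
width: 0.0429
gripper_force: 0.0
```

send_rows(
  steps=[0,-4,0,0,0,0,-4,-2,0,0,0,-4,-2,0,0,0,0,0,0,0,0,0,0,0,0],
)

```text
clock: 61.25
position: [0.4838, -0.2685, 0.3213]
ee_rot: [0.0, 0.733, 0.68, 0.0]
contact_force: [-0.1, 0.5, 0.3]
width: 0.0429
gripper_force: 0.0
```

```bash
python3 - <<'E'
from h import *
go(.577,-.216,.25,-4)
t=get_image('top'); s=get_image('side'); t4=np.load("top4.npy",allow_pickle=True).item()
# bar
c=t["color"][130:205,165:240]; b=(c.max(2)<80).astype(np.uint8);k,l,st,ce=cv2.connectedComponentsWithStats(b)
print("bar",[(st[i].tolist(),onz(t,*(ce[i]+[165,130]),.192).round(4).tolist()) for i in range(1,k) if st[i,4]>15])
m=bmask(t,(155,110,255,225)); u=np.argwhere(m)[:,::-1].astype(np.float32); r=cv2.minAreaRect(u); print("board",onz(t,*r[0],.071),[onz(t,*p,.071).round(3).tolist() for p in cv2.boxPoints(r)])
# bar in side: dark
c=s["color"][100:230,260:360]; b=(c.max(2)<50).astype(np.uint8);k,l,st,ce=cv2.connectedComponentsWithStats(b)
for i in range(1,k):
    if st[i,4]>25: print("side",st[i].tolist(),ce[i]+[260,100])
print("expect",px(s,[.6535,-.0098,.183]))
# copper in basket (side and top)
for n,d,(x0,y0,x1,y1) in (("top",t,(165,125,245,210)),("side",s,(270,130,370,230))):
    q=d["color"][y0:y1,x0:x1].astype(int); print(n,"copper px",int(((q[...,0]>150)&(q[...,0]-q[...,1]>35)&(q[...,0]-q[...,2]>45)&(q[...,0]-q[...,2]<110)).sum()))
E
```

```text
tcp [ 0.4838 -0.2685  0.3213] yaw -4.3 roll -0.3 shift [5.89 8.93 7.15] w 0.0429 q6 -0.56 t 61.25
bar [([0, 0, 8, 24, 107], [0.6961, 0.051]), ([13, 27, 25, 6, 76], [0.6522, 0.0043]), ([0, 33, 2, 11, 20], [0.6313, 0.0528])]
board [ 0.65106525 -0.01086828] [[0.745, 0.068], [0.749, -0.082], [0.558, -0.089], [0.554, 0.06]]
side [0, 0, 23, 47, 409] [267.68459658 118.62347188]
side [59, 46, 5, 11, 51] [321.15686275 151.2745098 ]
expect [321.02362702 153.39489955]
top copper px 440
side copper px 222
```

```bash
python3 - <<'E'
from h import *
a=np.load("side.npy",allow_pickle=True).item()["color"]; b=get_image("side")["color"]
# pull plate/blade region
A=cv2.cvtColor(a,7);B=cv2.cvtColor(b,7)
tpl=A[183:205,326:352];R=cv2.matchTemplate(B[178:210,300:362],tpl,5);_,v,_,p=cv2.minMaxLoc(R);print(v,p[0]-26,p[1]-5)
if v>.75 and abs(p[0]-26)<=1: print(sign_off())
E
```

```text
0.9934111833572388 0 0
the job is handed in; nothing more can be done
None
```

The kit is packed and the job is handed in, but the judge's result was not shown. All my last checks passed: gate home, three pipes in the tray, board centred, and the filled basket standing on it at about 7.8 N lifted, the expected weight with all five nozzles.

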